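Probe a caliper bore in the inspection jig

ROBOT

A 6-joint arm with a two-finger parallel gripper is mounted at the origin on the work surface. World frame = base frame: x ahead of the robot, y to its left, z up, the work surface at z = 0. Lengths are in m, angles in rad, forces in N, time in s.
With the tool pointing down it reaches from about 0.3 to 0.95 m from the base axis. Payload 3.1 kg.
Tool frame: the origin (TCP) lies midway between the tips of the shut fingers; the grasp point (between the pads) lies 19 mm behind it; z points along the fingers, y is the direction in which the jaws open and shut (so a half turn about z gives the same grasp; the last joint's range is limited). The gripper opens to 85 mm and grips with 20 to 120 N. Pads are 22 mm wide; open, the fingers measure 114 mm over their backs; the gripper's body (76 mm by 85 mm) begins 54 mm behind the grasp point. The pads swing forward as they close: fully open they stand 13 mm farther back than shut.
Start: joints at [1.235, 0.308, 1.634, -0, 1.2, -0.07], TCP at [0.164, 0.603, 0.231] pointing down, gripper open.
Joint ranges: [-3.06, 3.06], [-0.79, 1.96], [0.05, 2.63], [-1.19, 4.34], [0.05, 2.64], [-2.94, 2.94]. Speed limits (rad/s): [2.79, 2.79, 3.14, 3.14, 3.14, 3.14].

INTERFACE

Orientations are given as a rotation vector (axis times angle).
In Python, from station import r, grab_frame, calibration gives the robot as it stands.
- The arm moves only by the tool move_arm, never from a script. Its argument "series" is a list of rows, each an object with "delta_pos": the shift along the world's x, y, z in m, a list of three; "rotation": the turn, a rotation vector about the world's x, y, z in degrees, a list of three; "fingers": the finger opening in m, from 0 to 0.0854. In form: [{"delta_pos": [dx, dy, dz], "rotation": [ax, ay, az], "fingers": fingers}, ...]. A call has exactly 5 rows; each row shifts and turns the commanded pose from where the row before left it; what a row does not reach is not made up. A row lasts 1/8 s, in which the tool goes at most 62.5 mm and 10.7 degrees, less where a joint would pass 70% of its speed; a pose out of reach is approached as far as the arm can. A call with a gripper value outside its range is refused whole. The fingers move at their own pace and stop on an object; "grip_force" is the grip in N (left out, the last holds). Time passes only in rows, so rows that do not move let the fingers close, or fill a call up. It gives the time, the measured TCP pose, the force and the opening at its end, in the units of the state.
- r.state(): the state, without advancing time (a new reading comes with each control period).
- grab_frame(name): name is "side" or "top" or "wrist"; returns the picture (480x640x3 uint8, red, green, blue); there is no depth.
- calibration(name): a dict with "vertical_fov" (degrees; the focal length in pixels is half the picture's height over the tangent of half this angle, whatever the lens; pixels are square), "cx", "cy" (the principal point, pixels), "rvec" (rotation vector, rad) and "tvec" (3), from world to camera coordinates, as OpenCV has them. Camera axes: x right, y down, z forward; pixel columns grow to the right and rows downward; lengths in m; the calibration is good to about 2 mm. A picture is of the moment at which its call begins: read the wrist's pose just before it. calibration takes no time and is no camera call; for the wrist camera it gives the pose at the moment of the call.
- r.hand_in(): hands the job in, once; it reports no verdict.
The state is a dict: "time_s": time; "joints": joint angles; "joint_vel": joint speeds; "tau": joint torques, N m; "position": TCP position; "ee_rot": TCP orientation; "force": force on the tool from outside, world axes, zero at the start; "torque": the same for the moment, N m; "gripper_width": finger opening in m.
Only numpy, scipy, OpenCV 4.12 (cv2) and the standard library are available. Lean on these libraries where they do the work, as an engineer would, in place of code of your own. Each camera call takes 0.05 s, during which the arm holds its last target.

TASK

Without lifting it off the plate, push the caliper housing square and flush into the corner of the jig's two fences and let go of it. Then take the bore probe from its stand and lower its rod down the caliper's bore, never letting it touch the caliper or the jig, until the black ring on the rod is level with the bore's rim. Finish while still holding the probe there, upright, still and centred in the bore, and leave the can, the disc and the pad alone.

Things in the scene. Friction and masses are not known exactly. Their poses are not given: they have to be found in the camera images.
- jig: Fixed jig: dark steel plate 260 x 260 x 24 mm on the bench, origin at the centre of its underside, z up, turned up to 0.25 rad. Two steel fences on it, 18 mm thick, 14 mm high (tops 38 mm above the bench): one along the +x edge, inner face at x = 110 mm, one along the +y edge, inner face at y = 110 mm. A 36 mm through hole at x = 80, y = 75 mm lies under the caliper's bore once that is home.
- jig_corner (a point): Inside corner of the two fences at the plate's top (jig frame 110, 110, 24 mm). Caliper home: its +x face on the +x fence, its +y face on the +y fence, origin at jig x = 80, y = 65, z = 24 mm, axes parallel to the jig's.
- caliper: Loose aluminium brake caliper housing, 0.45 to 0.7 kg, on the jig plate up to 0.4 rad askew: block 60 (x) x 90 (y) x 48 mm high, origin at the centre of the block's underside, z up. A lug on its -y end, 36 mm wide, 30 mm high from the underside, reaches to y = -66 mm and bears a brass nipple (top 44 mm up). It can be gripped across its 60 mm above the fences, or pushed.
- bore (a point): Centre of the rim, at the caliper's top, of its vertical piston bore, 28 mm diameter, right through (caliper frame 0, 10, 48 mm).
- stand: Fixed grey plastic probe stand, base 80 x 80 mm, top shelf 56 x 56 mm, 105 mm high, with a 20 mm hole in the middle of the shelf in which the probe hangs. Origin at the centre of its underside.
- probe: Loose bore probe, 0.12 to 0.2 kg, hanging upright by its collar in the stand, tip 15 mm above the bench. Origin at the centre of the rod's lower end, z up along it. Steel rod, 14 mm diameter, z = 0 to 90 mm; collar, 32 mm diameter, 90 to 96; square black handle 24 x 24 mm (sides along x and y), 96 to 156, thin cap to 159. Grip the handle and lift straight up.
- probe_tip (a point): Centre of the rod's lower end (the probe's origin).
- probe_mark (a point): Centre of the 3 mm wide black ring round the rod, 60 mm above the tip.
- can: Bystander: plain white spray can, 60 mm diameter, 150 mm high, origin at its foot. It stands at one side of the jig and the probe stand at the other, either way round.
- disc: Bystander: brake disc lying flat, 230 mm diameter, 42 mm high with its hat, origin at the centre of its underside.
- pad: Bystander: brake pad lying flat, 50 x 120 x 17 mm, origin at the centre of its underside.
Things that resemble listed ones, but are neither listed nor needed, are in the scene too. What is shaped like the caliper but blue or orange is not meant.

How it is judged:
On the way, in this order (a step that is already met when the one before it is completed fails the run):
1. the caliper is flush in the fence corner and let go of (x of caliper in the frame of jig between 0.0775 and 0.082 m and y of caliper in the frame of jig between 0.0625 and 0.067 m and angle between the x axis of caliper and the x axis of jig, either way round below 0.035 rad and angle between caliper's own z axis and vertical below 0.035 rad and contact force between each of the arm, the fingers and caliper below 0.1 N and linear speed of caliper below 0.01 m/s), for 0.3 s.
2. the probe is lifted clear of its stand, its tip above the caliper's top (height (world z) of probe_tip above 0.074 m and contact force between the fingers and probe above 1 N), for 0.2 s.
At the end, for the whole second after the job is handed in: Caliper within 2.5 mm of both fences, square within 2 deg, flat, untouched by the fingers; probe held in the fingers, still, upright within 0.06 rad, tip and ring within 4 mm of the bore axis, ring within 5 mm of the rim level, rod touching neither caliper nor jig (x of caliper in the frame of jig between 0.0775 and 0.082 m and y of caliper in the frame of jig between 0.0625 and 0.067 m and angle between the x axis of caliper and the x axis of jig, either way round below 0.035 rad and angle between caliper's own z axis and vertical below 0.035 rad and horizontal distance between each of probe_tip, probe_mark and bore below 0.004 m and z of probe_mark in the frame of caliper between 0.043 and 0.053 m and angle between probe's own z axis and vertical below 0.06 rad and linear speed of probe below 0.01 m/s and contact force between each of probe, the fingers and caliper below 0.1 N and contact force between probe and jig below 0.1 N and contact force between the fingers and probe above 1 N); the arm keeps its last pose, push and grip.
It fails at once if the caliper is lifted more than 8 mm off the plate (z of caliper in the frame of jig above 0.032 m).
It fails at once if the probe touches the caliper (contact force between probe and caliper above 0.3 N).
It fails at once if the probe touches the jig (contact force between probe and jig above 0.3 N).
It fails at once if the can, the disc or the pad is moved more than 15 mm (distance of any of can, disc, pad from where it was at the start of the episode above 0.015 m).
It also fails if it takes over 72 s, if anything falls off the work surface, if the arm or the gripper's body presses on something with over 40 N, if the wrist force passes 120 N, or if a joint passes its speed limit or range.

## Working session

There is one attempt and no reset: what is moved stays moved. The work goes in short steps, Python scripts to look and compute and a tool call to move; the robot and the scene stay as the last step left them, time stands still between calls to the robot, and variables do not carry over. Pictures are saved under pics/ and viewed, and the job is handed in when it is done.

Besides the shell and the picture viewer there is one more tool, called after "Request:" as a command line: name --argument value ..., lists and objects as JSON in quotes. move_arm: Moves the arm, as the interface text tells. Its arguments: {"type":"object","properties":{"series":{"type":"array"},"grip_force":{"type":"number"}},"required":["series"]}

```bash
mkdir -p pics; ls
python3 - <<'E'
from station import r, grab_frame, calibration
import cv2
print(r.state())
for n in ["side","top","wrist"]:
    print(n,calibration(n))
    f=grab_frame(n); cv2.imwrite(f"pics/{n}0.png",f[:,:,::-1])
E
```

```text
pics
{'time_s': 0.0, 'joints': array([ 1.23527563e+00,  3.09005730e-01,  1.63521616e+00, -5.72452484e-06,
        1.19968074e+00, -6.96879117e-02]), 'joint_vel': array([ 1.00260897e-03, -2.12270184e-03, -5.32103872e-05,  6.73965991e-04,
        1.74894695e-04, -2.47968627e-04]), 'tau': array([-3.19029259e-04, -4.15252769e+01, -2.76663172e+01,  5.68720452e-06,
        1.02830847e-02, -1.17732831e-06]), 'position': array([0.16394194, 0.60225398, 0.23003251]), 'ee_rot': array([-0.41627632, -3.11342549,  0.00355545]), 'force': array([0.35615191, 0.57642751, 0.04511291]), 'torque': array([ 0.0265003 ,  0.00246238, -0.02426663]), 'gripper_width': 0.085299049652454}
side {'vertical_fov': 47.513658399416684, 'cx': 314.0641828720479, 'cy': 227.966580109329, 'rvec': array([ 2.19279636, -0.06852029,  0.03643251]), 'tvec': array([-0.56805553,  0.09550785,  1.12578167])}
top {'vertical_fov': 47.27316302151615, 'cx': 323.5103097398347, 'cy': 245.4269474496203, 'rvec': array([ 2.16627715, -2.19859893,  0.10023234]), 'tvec': array([-0.00160091,  0.57532657,  1.05855625])}
wrist {'vertical_fov': 67.72905730436608, 'cx': 320.0212567914531, 'cy': 235.51176696837578, 'rvec': array([-2.31619124, -1.77166379, -0.23975682]), 'tvec': array([-0.62432665, -0.03477072,  0.37798923])}
```

View pics/side0.png

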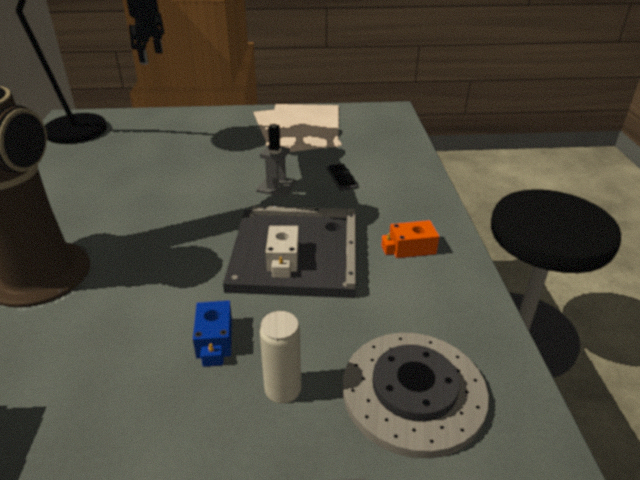

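View pics/top0.png

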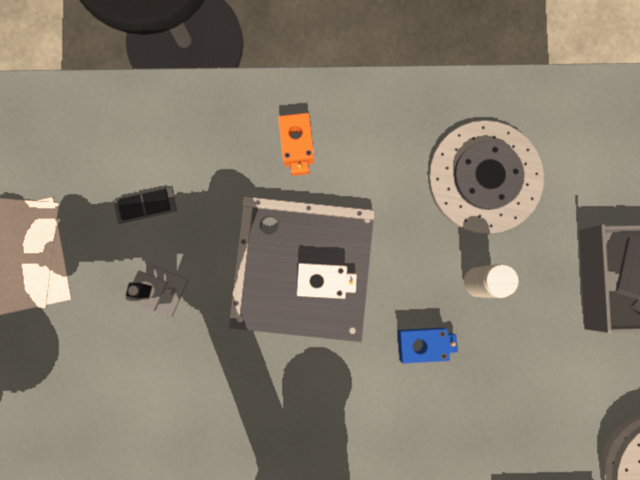

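View pics/wrist0.png

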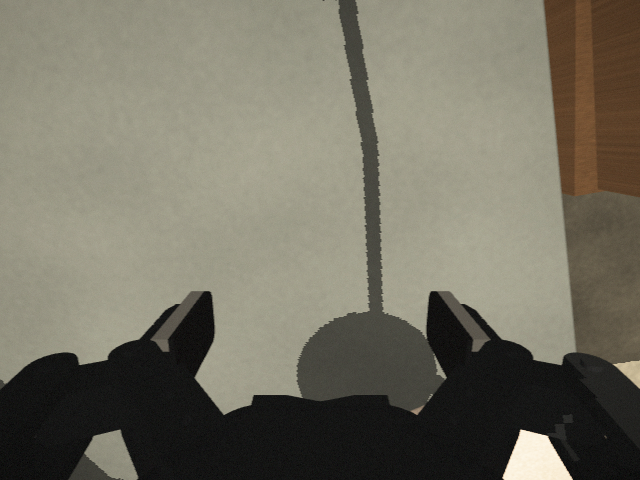

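The white-aluminium block on the jig at top (326,281) is the caliper; the blue block at (427,345) and the orange one at (296,138) are look-alikes. The probe handle is at top (139,290) in its stand, the pad at (146,204), and the can at (500,281). Next I'll check the choice in a close crop.

Run:
```python
import cv2
f=cv2.imread("pics/top0.png")
cv2.imwrite("pics/c1.png",cv2.resize(f[190:350,220:385],None,fx=3.7,fy=3.7,interpolation=cv2.INTER_CUBIC)[:600])
cv2.imwrite("pics/c2.png",cv2.resize(f[240:330,110:200],None,fx=6,fy=6,interpolation=cv2.INTER_CUBIC))
```

```text
(no output)
```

View pics/c1.png

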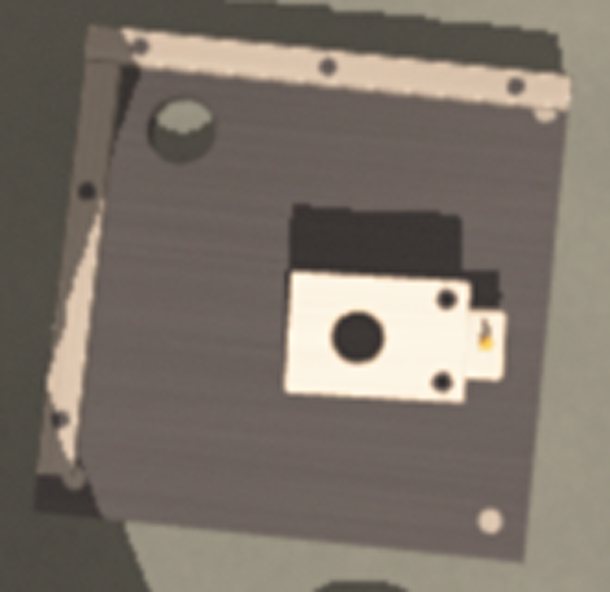

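View pics/c2.png

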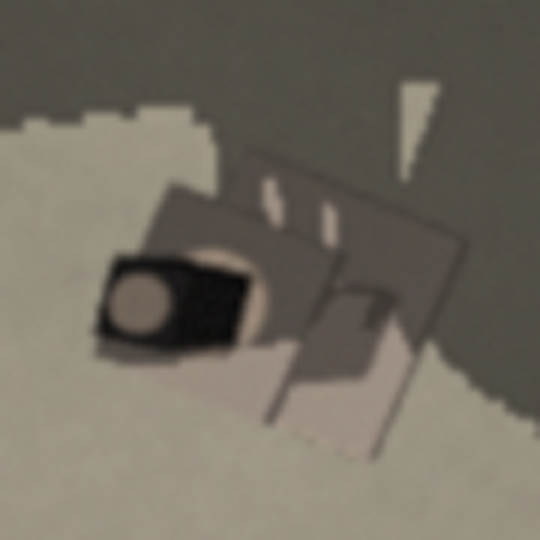

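```bash
cat > h.py <<'E'
import numpy as np,cv2
from scipy.optimize import least_squares
def K(c): 
    f=240/np.tan(np.radians(c["vertical_fov"])/2); return np.array([[f,0,c["cx"]],[0,f,c["cy"]],[0,0,1.]])
def proj(P,c): return cv2.projectPoints(np.asarray(P,float).reshape(-1,1,3),np.array(c["rvec"]),np.array(c["tvec"]),K(c),None)[0].reshape(-1,2)
def back(uv,z,c):
    R=cv2.Rodrigues(np.array(c["rvec"]))[0]; C=-R.T@c["tvec"]
    d=R.T@np.linalg.inv(K(c))@np.array([uv[0],uv[1],1.]); return C+d*(z-C[2])/d[2]
def T(p,L,z0=0):
    x,y,a=p; L=np.asarray(L,float); c,s=np.cos(a),np.sin(a)
    return np.c_[x+c*L[:,0]-s*L[:,1],y+s*L[:,0]+c*L[:,1],z0+L[:,2]]
def fit(L,uv,c,p0,z0=0):
    uv=np.asarray(uv,float)
    s=least_squares(lambda p:(proj(T(p,L,z0),c)-uv).ravel(),p0,loss='soft_l1')
    return s.x,(proj(T(s.x,L,z0),c)-uv)
E
python3 - <<'E'
from h import *
from station import calibration
np.set_printoptions(precision=4,suppress=True)
c=calibration("top")
cr=lambda p:np.array(p)/3.7+[220,190]
j,res=fit(np.array([[80,75,24],[-130,-130,24],[128,-130,38],[110,-130,38],[110,110,38]])/1e3,cr([[182,130],[524,562],[571,75],[568,108],[133,68]]),c,[.6,0,0])
print("jig",j);print(res)
k,res=fit(np.array([[30,45,48],[30,-45,48],[-30,-45,48],[-30,45,48],[0,10,48]])/1e3,cr([[290,270],[470,282],[465,403],[284,391],[358,337]]),c,[.6,0,0],.024)
print("cal",k);print(res)
print("home",T(j,[[.08,.065,.024]]),T(j,[[.08,.075,.072]]))
print("cap",back(np.array([140,303])/6+[110,240],.174,c))
R=cv2.Rodrigues(c["rvec"])[0];print("cam",-R.T@c["tvec"])
print("can",back((502,281),.15,c),"disc",back((490,174),.042,c),"pad",back((146,204),.017,c),"blue",back((427,345),.048,c),"orange",back((296,138),.048,c))
E
```

```text
jig [ 0.529   0.032  -0.1126]
[[-0.3833  0.0862]
 [ 0.5827  0.2464]
 [ 0.4554  0.0875]
 [ 0.4441  0.2359]
 [-3.9644 -0.9054]]
cal [ 0.5043 -0.0058 -0.0744]
[[ 0.6776  0.6702]
 [-0.2091  0.2769]
 [-0.6419 -0.4409]
 [ 0.2803 -0.0546]
 [-0.0857 -0.3783]]
home [[0.6158 0.0876 0.024 ]] [[0.6169 0.0975 0.072 ]]
cap [0.4912 0.3126 0.174 ]
cam [ 0.4848 -0.0007  1.103 ]
can [ 0.4981 -0.3184  0.15  ] disc [ 0.71   -0.3396  0.042 ] pad [0.6639 0.3427 0.017 ] blue [ 0.3801 -0.2041  0.048 ] orange [0.7855 0.0409 0.048 ]
```

Request:
move_arm --series '[{"delta_pos":[0.0227,-0.0402,0.004],"rotation":[0,0,-5.3],"fingers":0.085},{"delta_pos":[0.0227,-0.0402,0.004],"rotation":[0,0,-5.3],"fingers":0.085},{"delta_pos":[0.0227,-0.0402,0.004],"rotation":[0,0,-5.3],"fingers":0.085},{"delta_pos":[0.0227,-0.0402,0.004],"rotation":[0,0,-5.3],"fingers":0.085},{"delta_pos":[0.0227,-0.0402,0.004],"rotation":[0,0,-5.3],"fingers":0.085}]'

```text
time_s: 0.78
position: [0.2781, 0.4005, 0.2511]
ee_rot: [1.123, 2.934, -0.001]
force: [0.9, 0.3, -0.0]
gripper_width: 0.0845
```

Request:
move_arm --series '[{"delta_pos":[0.0227,-0.0402,0],"rotation":[0,0,-5.3],"fingers":0.085},{"delta_pos":[0.0227,-0.0402,0],"rotation":[0,0,-5.3],"fingers":0.085},{"delta_pos":[0.0227,-0.0402,0],"rotation":[0,0,-5.3],"fingers":0.085},{"delta_pos":[0.0227,-0.0402,0],"rotation":[0,0,-5.3],"fingers":0.085},{"delta_pos":[0.0227,-0.0402,0],"rotation":[0,0,-5.3],"fingers":0.085}]'

```text
time_s: 1.4
position: [0.3916, 0.1996, 0.2512]
ee_rot: [1.766, 2.598, 0.0]
force: [0.6, -0.1, 0.6]
gripper_width: 0.0848
```

Request:
move_arm --series '[{"delta_pos":[0.0227,-0.0402,0],"rotation":[0,0,-5.3],"fingers":0.085},{"delta_pos":[0.0227,-0.0402,0],"rotation":[0,0,-5.3],"fingers":0.085},{"delta_pos":[0.0227,-0.0402,0],"rotation":[0,0,-5.3],"fingers":0.085},{"delta_pos":[0.0227,-0.0402,0],"rotation":[0,0,-5.3],"fingers":0.085},{"delta_pos":[0,0,0],"rotation":[0,0,0],"fingers":0.085}]'

```text
time_s: 2.02
position: [0.4831, 0.0378, 0.2512]
ee_rot: [2.215, 2.227, -0.0]
force: [0.3, 0.7, 0.2]
gripper_width: 0.0849
```

Run:
```python
from h import *
from station import r, grab_frame, calibration
import pickle
s=r.state();print(s["time_s"],s["position"],s["ee_rot"],s["joints"])
c=calibration("wrist"); R=cv2.Rodrigues(c["rvec"])[0];print("cam",-R.T@c["tvec"],R)
cv2.imwrite("pics/w1.png",grab_frame("wrist")[:,:,::-1]); pickle.dump(c,open("w1.pkl","wb"))
```

```text
2.025 [0.48309806 0.03781115 0.25117884] [ 2.21471499e+00  2.22717264e+00 -3.67711461e-04] [-1.13542483e-02  1.33772919e-02  1.93426467e+00 -6.98955621e-04
  1.19361821e+00 -1.67060883e-02]
cam [0.48231682 0.10589176 0.39361608] [[ 9.99979359e-01  6.37447361e-03  8.04938521e-04]
 [ 5.92740828e-03 -9.63598825e-01  2.67286681e-01]
 [ 2.47944971e-03 -2.67276393e-01 -9.63616720e-01]]
```

View pics/w1.png

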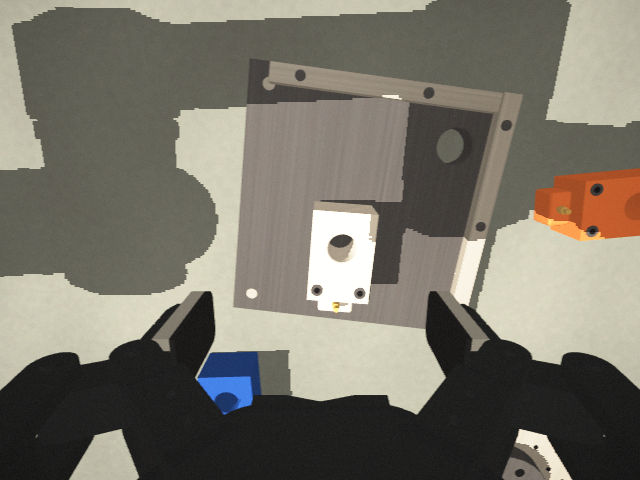

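Wrist view: the white caliper is at (342,255), the fences run along the top and the right, and the 36 mm hole is at (451,146). I'll zoom in to get exact points.

Run:
```python
import cv2
f=cv2.imread("pics/w1.png")
cv2.imwrite("pics/c3.png",cv2.resize(f[50:200,380:540],None,fx=4,fy=4,interpolation=cv2.INTER_CUBIC))
cv2.imwrite("pics/c4.png",cv2.resize(f[190:330,230:390],None,fx=4,fy=4,interpolation=cv2.INTER_CUBIC))
```

```text
(no output)
```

View pics/c3.png

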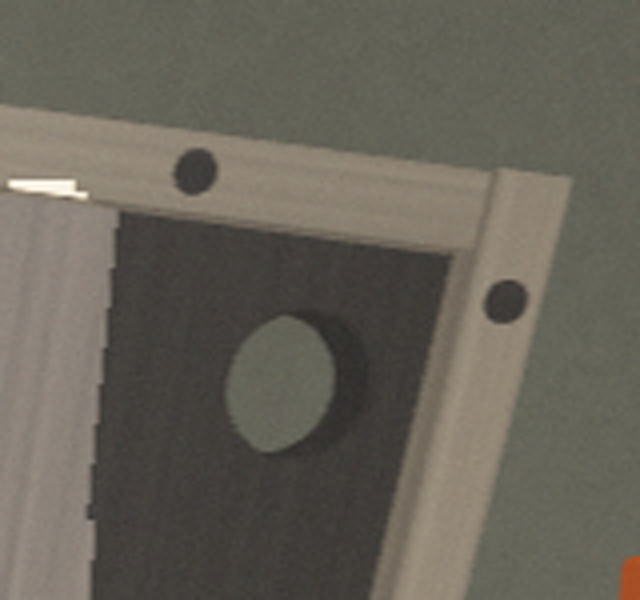

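View pics/c4.png

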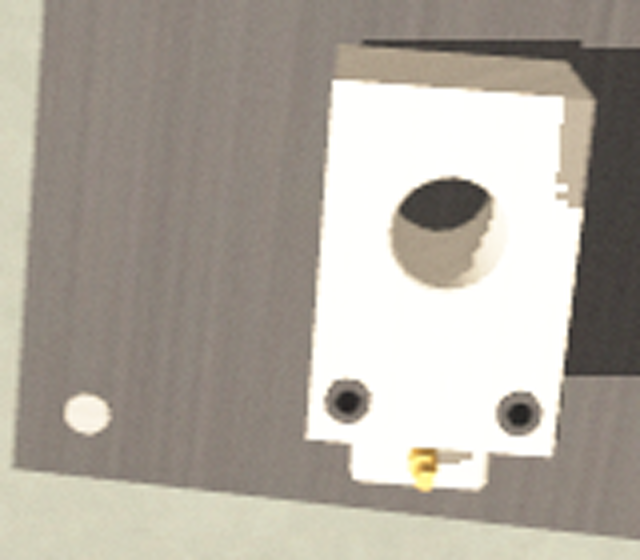

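Run:
```python
from h import *
import pickle
np.set_printoptions(precision=4,suppress=True)
c=pickle.load(open("w1.pkl","rb"))
a=lambda p:np.array(p)/4+[380,50]-[.375,.375]
b=lambda p:np.array(p)/4+[230,190]-[.375,.375]
j,res=fit(np.array([[110,110,24],[110,110,38],[80,75,24],[-130,-130,24]])/1e3,np.r_[a([[452,254],[476,250],[297,382]]),b([[15,468]])],c,[.53,0.03,-.1])
print("jig",j);print(res)
k,res=fit(np.array([[30,45,48],[30,-45,48],[-30,-45,48],[-30,45,48],[0,10,48]])/1e3,b([[564,97],[553,456],[306,438],[332,80],[447,233]]),c,[.5,0,0],.024)
print("cal",k);print(res)
H=T(j,[[.08,.065,.024]])[0];print("home",H,"bore",T(j,[[.08,.075,.072]]), "move",H[:2]-k[:2],j[2]-k[2])
```

```text
jig [ 0.5291  0.0326 -0.1164]
[[-0.4408 -0.2907]
 [ 0.4655 -0.2309]
 [ 0.3734  0.3963]
 [-0.4856  0.3155]]
cal [ 0.5027 -0.0055 -0.0583]
[[ 6.3675 -0.1033]
 [-0.6681 -0.5081]
 [ 0.2532  0.409 ]
 [-0.891   0.0052]
 [-0.033   0.1998]]
home [0.6161 0.0879 0.024 ] bore [[0.6173 0.0979 0.072 ]] move [0.1134 0.0934] -0.05807890451741765
```

Request:
move_arm --series '[{"delta_pos":[0.0067,-0.0144,-0.03],"rotation":[0,0,-1.3],"fingers":0.085},{"delta_pos":[0.0067,-0.0144,-0.03],"rotation":[0,0,-1.3],"fingers":0.085},{"delta_pos":[0.0067,-0.0144,-0.03],"rotation":[0,0,-1.3],"fingers":0.085},{"delta_pos":[0,0,-0.03],"rotation":[0,0,0],"fingers":0.085},{"delta_pos":[0,0,-0.02],"rotation":[0,0,0],"fingers":0.085}]'

```text
time_s: 2.7
position: [0.5004, -0.0016, 0.1095]
ee_rot: [-2.281, -2.156, 0.003]
force: [0.1, 0.6, 0.2]
gripper_width: 0.0854
```

Run:
```python
from h import *
from station import r, grab_frame, calibration
s=r.state();print(s["time_s"],s["position"],s["ee_rot"])
c=calibration("wrist")
f=grab_frame("wrist")[:,:,::-1].copy()
cv2.imwrite("pics/w2.png",f)
```

```text
2.7 [ 0.50036772 -0.00163552  0.10952698] [-2.28132305 -2.15605767  0.00262611]
```

View pics/w2.png

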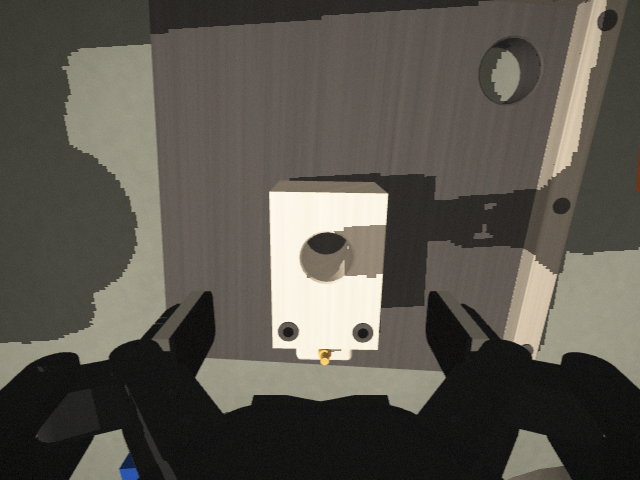

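Caliper at (329,270), centred between the fingers and square to them. I'll descend and grip it gently.

Request:
move_arm --series '[{"delta_pos":[0,0,-0.025],"rotation":[0,0,0],"fingers":0.085},{"delta_pos":[0,0,-0.025],"rotation":[0,0,0],"fingers":0.085},{"delta_pos":[0,0,-0.01],"rotation":[0,0,0],"fingers":0.085},{"delta_pos":[0,0,0],"rotation":[0,0,0],"fingers":0.085},{"delta_pos":[0,0,0],"rotation":[0,0,0],"fingers":0.05}]' --grip_force 20

```text
time_s: 3.38
position: [0.503, -0.0028, 0.0523]
ee_rot: [2.283, 2.156, 0.002]
force: [0.2, 0.3, -0.2]
gripper_width: 0.0691
```

Request:
move_arm --series '[{"delta_pos":[0,0,0],"rotation":[0,0,0],"fingers":0.05},{"delta_pos":[0,0,0],"rotation":[0,0,0],"fingers":0.05},{"delta_pos":[0,0,0],"rotation":[0,0,0],"fingers":0.05},{"delta_pos":[0,0,0],"rotation":[0,0,0],"fingers":0.05},{"delta_pos":[0,0,0],"rotation":[0,0,0],"fingers":0.05}]'

```text
time_s: 4.0
position: [0.5037, -0.003, 0.0526]
ee_rot: [2.284, 2.154, 0.004]
force: [0.5, 0.8, 6.1]
gripper_width: 0.0594
```

Run:
```python
from station import r, grab_frame
import cv2
s=r.state();print(s["time_s"],s["position"],s["ee_rot"],s["force"],s["gripper_width"])
f=grab_frame("wrist")[:,:,::-1]; cv2.imwrite("pics/w3.png",f)
f=grab_frame("side")[:,:,::-1]; cv2.imwrite("pics/s3.png",cv2.resize(f[170:320,200:400],None,fx=3,fy=3))
```

```text
4.0 [ 0.50365717 -0.00295577  0.05261501] [2.28361102 2.15444025 0.00350795] [0.50503899 0.84614396 6.06219672] 0.05939817263819331
```

View pics/w3.png

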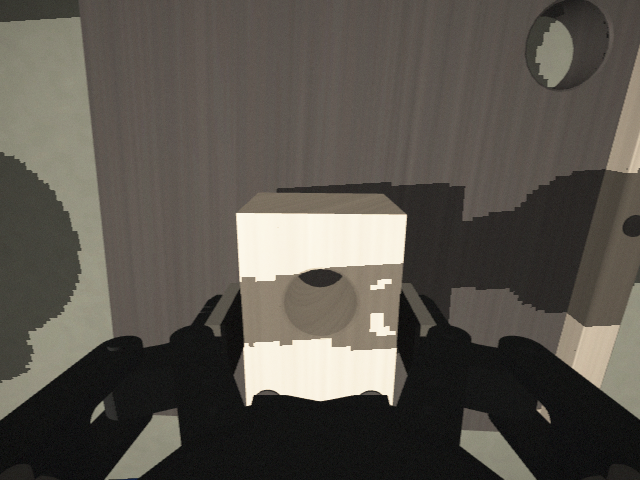

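View pics/s3.png

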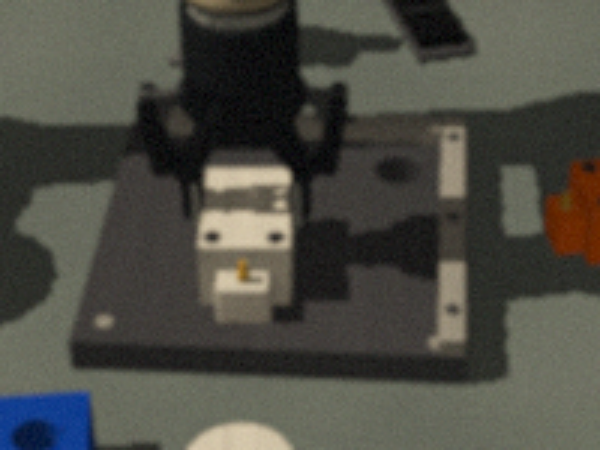

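Request:
move_arm --series '[{"delta_pos":[0.0118,0.0098,0],"rotation":[0,0,-0.37],"fingers":0.05},{"delta_pos":[0.0118,0.0098,0],"rotation":[0,0,-0.37],"fingers":0.05},{"delta_pos":[0.0118,0.0098,0],"rotation":[0,0,-0.37],"fingers":0.05},{"delta_pos":[0.0118,0.0098,0],"rotation":[0,0,-0.37],"fingers":0.05},{"delta_pos":[0.0118,0.0098,0],"rotation":[0,0,-0.37],"fingers":0.05}]'

```text
time_s: 4.72
position: [0.5595, 0.0441, 0.0526]
ee_rot: [-2.318, -2.119, 0.01]
force: [-7.0, -6.2, 13.7]
gripper_width: 0.0597
```

Request:
move_arm --series '[{"delta_pos":[0.0118,0.0098,0],"rotation":[0,0,-0.37],"fingers":0.05},{"delta_pos":[0.0118,0.0098,0],"rotation":[0,0,-0.37],"fingers":0.05},{"delta_pos":[0.0118,0.0098,0],"rotation":[0,0,-0.37],"fingers":0.05},{"delta_pos":[0.0118,0.0098,0],"rotation":[0,0,-0.37],"fingers":0.05},{"delta_pos":[0,0,0],"rotation":[0,0,0],"fingers":0.05}]'

```text
time_s: 5.35
position: [0.6096, 0.0852, 0.0526]
ee_rot: [2.346, 2.088, 0.002]
force: [0.1, -0.9, 6.3]
gripper_width: 0.0595
```

Run:
```python
from station import r, grab_frame,calibration
import cv2,pickle
s=r.state();print(s["time_s"],s["position"],s["ee_rot"],s["force"],s["gripper_width"])
pickle.dump(calibration("wrist"),open("w4.pkl","wb"))
f=grab_frame("wrist")[:,:,::-1]; cv2.imwrite("pics/w4.png",f)
```

```text
5.35 [0.6095671  0.0851533  0.05258491] [2.34586108e+00 2.08759174e+00 1.90510327e-03] [ 0.1204513  -0.89667685  6.31449949] 0.05951087928145069
```

View pics/w4.png

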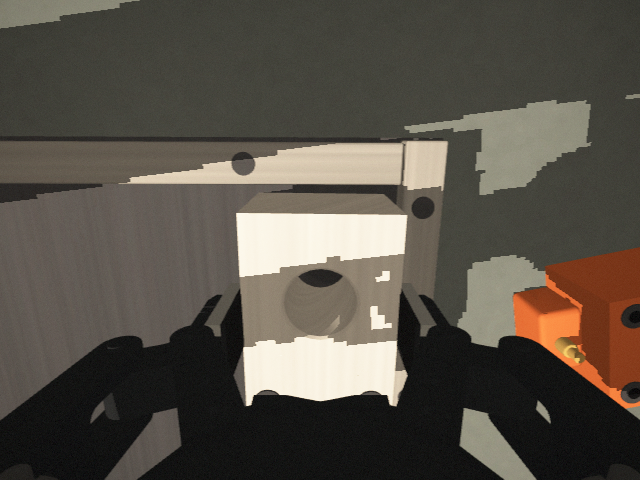

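Request:
move_arm --series '[{"delta_pos":[0.0002,0.0015,0],"rotation":[0,0,0],"fingers":0.05},{"delta_pos":[0.0002,0.0015,0],"rotation":[0,0,0],"fingers":0.05},{"delta_pos":[0.0001,0.001,0],"rotation":[0,0,0],"fingers":0.05},{"delta_pos":[0.0001,0.001,0],"rotation":[0,0,0],"fingers":0.05},{"delta_pos":[0,0,0],"rotation":[0,0,0],"fingers":0.05}]'

```text
time_s: 6.02
position: [0.6098, 0.0879, 0.0526]
ee_rot: [2.343, 2.088, -0.002]
force: [-0.6, -6.0, 6.3]
gripper_width: 0.0596
```

Request:
move_arm --series '[{"delta_pos":[0.0001,0.001,0],"rotation":[0,0,0],"fingers":0.05},{"delta_pos":[0.0001,0.001,0],"rotation":[0,0,0],"fingers":0.05},{"delta_pos":[0,0,0],"rotation":[0,0,0],"fingers":0.05},{"delta_pos":[0,0,0],"rotation":[0,0,0],"fingers":0.05},{"delta_pos":[0,0,0],"rotation":[0,0,0],"fingers":0.05}]'

```text
time_s: 6.65
position: [0.6099, 0.0899, 0.0526]
ee_rot: [2.343, 2.088, -0.002]
force: [-0.5, -6.1, 5.7]
gripper_width: 0.0593
```

Run:
```python
from station import r, grab_frame,calibration
import cv2,pickle
s=r.state();print(s["time_s"],s["position"],s["ee_rot"],s["force"],s["gripper_width"])
f=grab_frame("wrist")[:,:,::-1]; cv2.imwrite("pics/w5.png",cv2.resize(f[120:340,220:460],None,fx=2.5,fy=2.5))
```

```text
6.65 [0.60990962 0.08987727 0.05258973] [ 2.34277307e+00  2.08783125e+00 -2.06568559e-03] [-0.49891574 -6.13977854  5.70505309] 0.059263564916300096
```

View pics/w5.png

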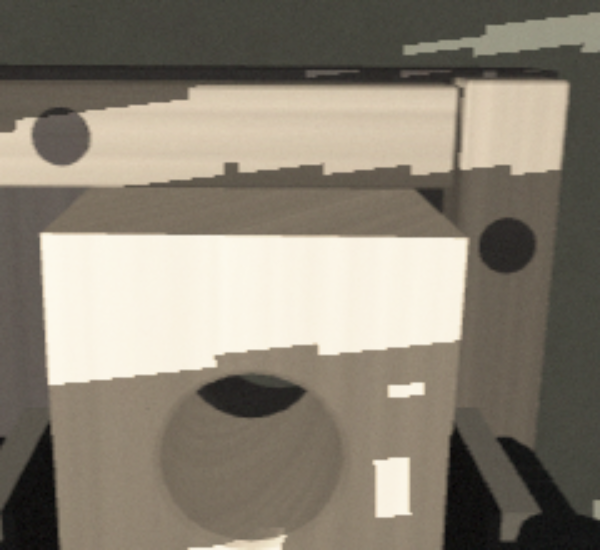

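Request:
move_arm --series '[{"delta_pos":[0.0001,0.001,0],"rotation":[0,0,0],"fingers":0.05},{"delta_pos":[0.0001,0.001,0],"rotation":[0,0,0],"fingers":0.05},{"delta_pos":[0,0,0],"rotation":[0,0,0],"fingers":0.05},{"delta_pos":[0,0,0],"rotation":[0,0,0],"fingers":0.05},{"delta_pos":[0,0,0],"rotation":[0,0,0],"fingers":0.05}]'

```text
time_s: 7.32
position: [0.6101, 0.0908, 0.0526]
ee_rot: [2.341, 2.088, -0.004]
force: [-0.6, -9.1, 7.6]
gripper_width: 0.0596
```

Request:
move_arm --series '[{"delta_pos":[0.0001,0.001,0],"rotation":[0,0,0],"fingers":0.05},{"delta_pos":[0,0,0],"rotation":[0,0,0],"fingers":0.05},{"delta_pos":[0,0,0],"rotation":[0,0,0],"fingers":0.05},{"delta_pos":[0,0,0],"rotation":[0,0,0],"fingers":0.05},{"delta_pos":[0,0,0],"rotation":[0,0,0],"fingers":0.05}]'

```text
time_s: 7.95
position: [0.6101, 0.0909, 0.0526]
ee_rot: [2.34, 2.088, -0.006]
force: [-1.5, -11.4, 7.9]
gripper_width: 0.0596
```

Contact with the y fence is where I predicted it. Now I'll push along jig +x.

Request:
move_arm --series '[{"delta_pos":[0.0015,-0.0001,0],"rotation":[0,0,0],"fingers":0.05},{"delta_pos":[0.0015,-0.0001,0],"rotation":[0,0,0],"fingers":0.05},{"delta_pos":[0.001,-0.0001,0],"rotation":[0,0,0],"fingers":0.05},{"delta_pos":[0.001,-0.0001,0],"rotation":[0,0,0],"fingers":0.05},{"delta_pos":[0,0,0],"rotation":[0,0,0],"fingers":0.05}]'

```text
time_s: 8.57
position: [0.6104, 0.0909, 0.0528]
ee_rot: [-2.342, -2.091, 0.019]
force: [-12.1, -10.3, 18.5]
gripper_width: 0.0593
```

Request:
move_arm --series '[{"delta_pos":[0.001,-0.0001,0],"rotation":[0,0,0],"fingers":0.05},{"delta_pos":[0.001,-0.0001,0],"rotation":[0,0,0],"fingers":0.05},{"delta_pos":[0,0,0],"rotation":[0,0,0],"fingers":0.05},{"delta_pos":[0,0,0],"rotation":[0,0,0],"fingers":0.05},{"delta_pos":[0,0,0],"rotation":[0,0,0],"fingers":0.05}]'

```text
time_s: 9.2
position: [0.6108, 0.0907, 0.0526]
ee_rot: [-2.34, -2.09, 0.023]
force: [-13.9, -10.0, 19.6]
gripper_width: 0.0597
```

Request:
move_arm --series '[{"delta_pos":[0.001,-0.0001,0],"rotation":[0,0,0],"fingers":0.05},{"delta_pos":[0,0,0],"rotation":[0,0,0],"fingers":0.05},{"delta_pos":[0,0,0],"rotation":[0,0,0],"fingers":0.05},{"delta_pos":[0,0,0],"rotation":[0,0,0],"fingers":0.05},{"delta_pos":[0,0,0],"rotation":[0,0,0],"fingers":0.05}]'

```text
time_s: 9.82
position: [0.6109, 0.0907, 0.0525]
ee_rot: [-2.339, -2.088, 0.026]
force: [-15.8, -9.9, 19.8]
gripper_width: 0.0597
```

Run:
```python
from station import r, grab_frame,calibration
import cv2,pickle
s=r.state();print(s)
f=grab_frame("wrist")[:,:,::-1]; cv2.imwrite("pics/w6.png",cv2.resize(f[120:340,220:460],None,fx=2.5,fy=2.5))
f=grab_frame("side")[:,:,::-1]; cv2.imwrite("pics/s6.png",cv2.resize(f[150:310,210:390],None,fx=4,fy=3.7))
```

```text
{'time_s': 9.825, 'joints': array([ 0.07976623,  0.51804909,  1.74276082, -0.00706042,  0.89715973,
        0.19749795]), 'joint_vel': array([ 0.00105722,  0.00067393,  0.00202513,  0.00131798, -0.00060726,
       -0.00161338]), 'tau': array([  4.28290218, -35.66641331, -25.02549827,   2.09677555,
        -4.94482487,   0.24893761]), 'position': array([0.61086151, 0.09071201, 0.05245922]), 'ee_rot': array([-2.33945946, -2.08839291,  0.02567319]), 'force': array([-15.8094372 ,  -9.94058208,  19.75704322]), 'torque': array([-1.47515781,  2.49310671,  0.24570448]), 'gripper_width': 0.05966331290340082}
```

View pics/w6.png

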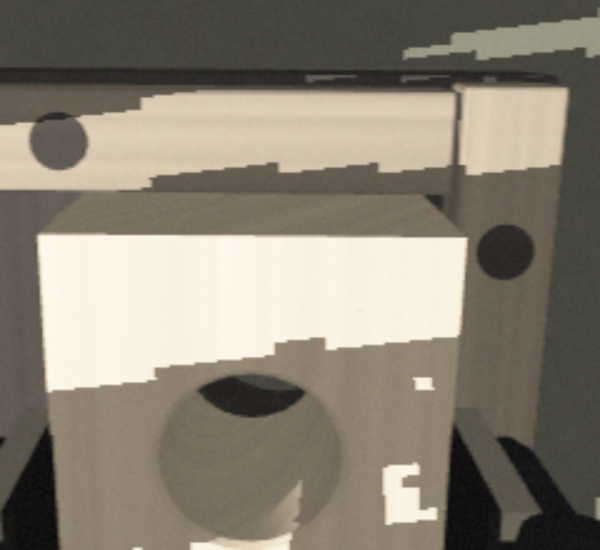

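View pics/s6.png

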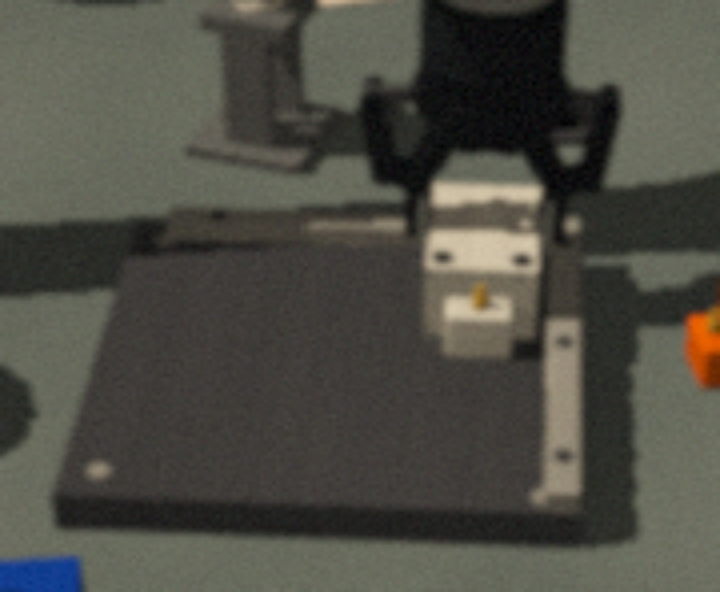

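The caliper is still about 4 mm short of the x fence, and 20 N of downward load is jamming it. I'll relieve z and y a little.

Request:
move_arm --series '[{"delta_pos":[-0.002,-0.001,0.001],"rotation":[0,0,0],"fingers":0.05},{"delta_pos":[0,-0.001,0.001],"rotation":[0,0,0],"fingers":0.05},{"delta_pos":[0,0,0],"rotation":[0,0,0],"fingers":0.05},{"delta_pos":[0,0,0],"rotation":[0,0,0],"fingers":0.05},{"delta_pos":[0,0,0],"rotation":[0,0,0],"fingers":0.05}]'

```text
time_s: 10.55
position: [0.6107, 0.0907, 0.0524]
ee_rot: [-2.341, -2.088, 0.016]
force: [-8.1, -4.8, 6.4]
gripper_width: 0.0598
```

Request:
move_arm --series '[{"delta_pos":[0.001,-0.0006,0.0005],"rotation":[0,0,0],"fingers":0.05},{"delta_pos":[0.001,-0.0006,0],"rotation":[0,0,0],"fingers":0.05},{"delta_pos":[0.001,-0.0001,0],"rotation":[0,0,0],"fingers":0.05},{"delta_pos":[0.001,-0.0001,0],"rotation":[0,0,0],"fingers":0.05},{"delta_pos":[0,0,0],"rotation":[0,0,0],"fingers":0.05}]'

```text
time_s: 11.18
position: [0.6147, 0.0902, 0.0524]
ee_rot: [-2.342, -2.086, 0.014]
force: [-6.9, -1.9, 5.0]
gripper_width: 0.0591
```

Request:
move_arm --series '[{"delta_pos":[0.001,-0.0001,0],"rotation":[0,0,0],"fingers":0.05},{"delta_pos":[0.001,-0.0001,0],"rotation":[0,0,0],"fingers":0.05},{"delta_pos":[0,0,0],"rotation":[0,0,0],"fingers":0.05},{"delta_pos":[0,0,0],"rotation":[0,0,0],"fingers":0.05},{"delta_pos":[0,0,0],"rotation":[0,0,0],"fingers":0.05}]'

```text
time_s: 11.8
position: [0.6167, 0.0899, 0.0524]
ee_rot: [-2.342, -2.086, 0.014]
force: [-6.9, -2.1, 4.4]
gripper_width: 0.0596
```

Request:
move_arm --series '[{"delta_pos":[0.001,-0.0001,0],"rotation":[0,0,0],"fingers":0.05},{"delta_pos":[0.0005,0,0],"rotation":[0,0,0],"fingers":0.05},{"delta_pos":[0,0,0],"rotation":[0,0,0],"fingers":0.05},{"delta_pos":[0,0,0],"rotation":[0,0,0],"fingers":0.05},{"delta_pos":[0,0,0],"rotation":[0,0,0],"fingers":0.05}]'

```text
time_s: 12.42
position: [0.6168, 0.0899, 0.0525]
ee_rot: [-2.34, -2.085, 0.018]
force: [-9.8, -1.9, 7.1]
gripper_width: 0.0593
```

Run:
```python
from station import r, grab_frame,calibration
import cv2,pickle
s=r.state();print(s['position'],s['force'],s['ee_rot'])
f=grab_frame("wrist")[:,:,::-1]; cv2.imwrite("pics/w7.png",cv2.resize(f[120:340,220:460],None,fx=2.5,fy=2.5))
f=grab_frame("side")[:,:,::-1]; cv2.imwrite("pics/s7.png",cv2.resize(f[150:310,210:390],None,fx=4,fy=3.7))
```

```text
[0.61682688 0.08990134 0.05249733] [-9.81296334 -1.91219845  7.09132465] [-2.33993054 -2.08473534  0.0180032 ]
```

View pics/w7.png

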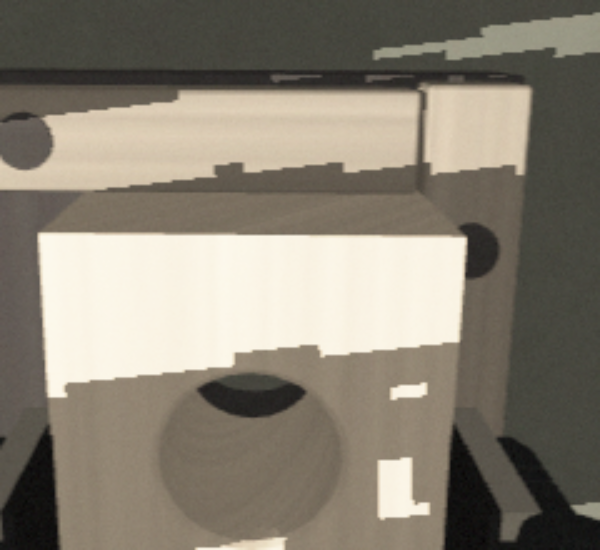

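View pics/s7.png

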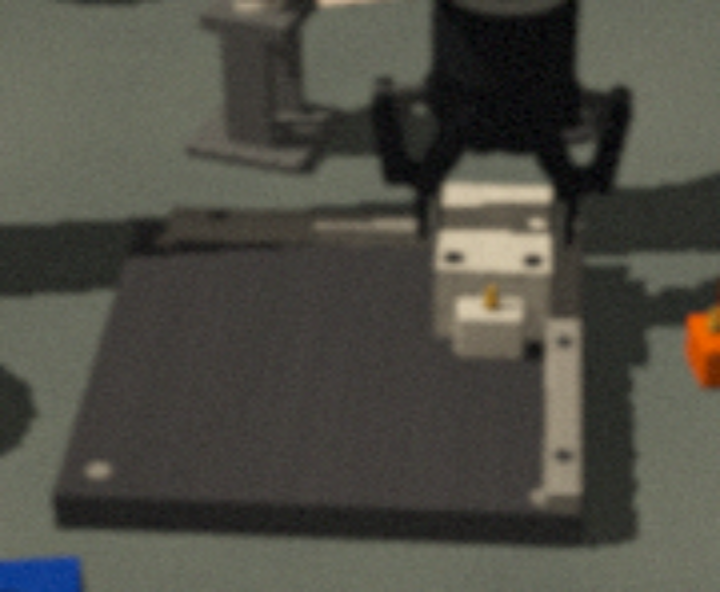

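Request:
move_arm --series '[{"delta_pos":[0.0001,0.001,0],"rotation":[0,0,0],"fingers":0.05},{"delta_pos":[0.0001,0.001,0],"rotation":[0,0,0],"fingers":0.05},{"delta_pos":[0,0,0],"rotation":[0,0,0],"fingers":0.05},{"delta_pos":[0,0,0],"rotation":[0,0,0],"fingers":0.05},{"delta_pos":[0,0,0],"rotation":[0,0,0],"fingers":0.05}]'

```text
time_s: 13.15
position: [0.6168, 0.09, 0.0525]
ee_rot: [-2.341, -2.087, 0.022]
force: [-10.2, -7.3, 7.7]
gripper_width: 0.0595
```

Request:
move_arm --series '[{"delta_pos":[0,0,0],"rotation":[0,0,0],"fingers":0.064},{"delta_pos":[0,0,0],"rotation":[0,0,0],"fingers":0.07},{"delta_pos":[0,0,0],"rotation":[0,0,0],"fingers":0.085},{"delta_pos":[0,0,0],"rotation":[0,0,0],"fingers":0.085},{"delta_pos":[0,0,0],"rotation":[0,0,0],"fingers":0.085}]'

```text
time_s: 13.78
position: [0.6235, 0.093, 0.0539]
ee_rot: [2.346, 2.089, 0.001]
force: [-0.5, -0.7, 0.3]
gripper_width: 0.085
```

Request:
move_arm --series '[{"delta_pos":[-0.006,-0.001,0],"rotation":[0,0,0],"fingers":0.085},{"delta_pos":[0,0,0.03],"rotation":[0,0,0],"fingers":0.085},{"delta_pos":[0,0,0.05],"rotation":[0,0,0],"fingers":0.085},{"delta_pos":[0,0,0.05],"rotation":[0,0,0],"fingers":0.085},{"delta_pos":[0,0,0.05],"rotation":[0,0,0],"fingers":0.085}]'

```text
time_s: 14.4
position: [0.6164, 0.0918, 0.2352]
ee_rot: [-2.346, -2.089, 0.0]
force: [1.0, -0.7, 0.7]
gripper_width: 0.0851
```

Request:
move_arm --series '[{"delta_pos":[-0.01,-0.02,0.02],"rotation":[0,0,0],"fingers":0.085},{"delta_pos":[0,-0.02,0],"rotation":[0,0,0],"fingers":0.085},{"delta_pos":[0,-0.02,0],"rotation":[0,0,0],"fingers":0.085},{"delta_pos":[0,0,0],"rotation":[0,0,0],"fingers":0.085},{"delta_pos":[0,0,0],"rotation":[0,0,0],"fingers":0.085}]'

```text
time_s: 15.02
position: [0.6065, 0.0318, 0.2521]
ee_rot: [-2.346, -2.086, 0.002]
force: [0.1, 0.5, 0.8]
gripper_width: 0.085
```

Run:
```python
from station import r, grab_frame,calibration
import cv2,pickle
s=r.state();print(s['time_s'],s['position'],s['force'],s['ee_rot'])
pickle.dump(calibration("wrist"),open("w8.pkl","wb"))
f=grab_frame("wrist")[:,:,::-1]; cv2.imwrite("pics/w8.png",f)
f=grab_frame("side")[:,:,::-1]; cv2.imwrite("pics/s8.png",cv2.resize(f[190:300,250:370],None,fx=5,fy=5))
```

```text
15.025 [0.60650384 0.03179431 0.25211696] [0.11844845 0.46720784 0.78985126] [-2.34581942 -2.08622217  0.00244646]
```

View pics/w8.png

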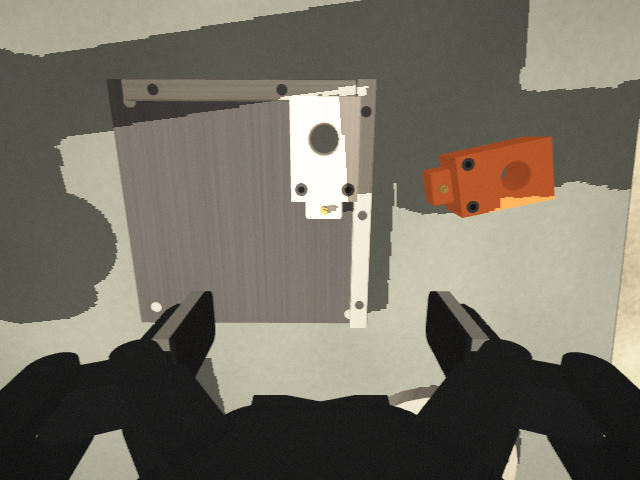

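View pics/s8.png

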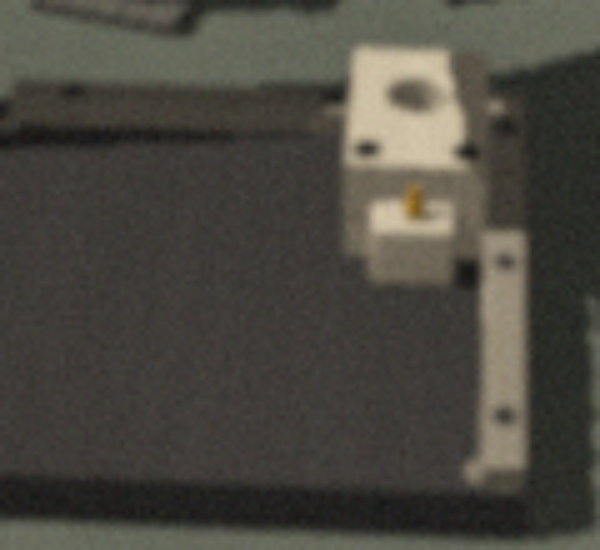

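Run:
```python
import cv2
f=cv2.imread("pics/w8.png")
cv2.imwrite("pics/c8.png",cv2.resize(f[70:225,270:390],None,fx=5,fy=5,interpolation=cv2.INTER_CUBIC)[:, :])
cv2.imwrite("pics/c8b.png",cv2.resize(f[290:340,130:390],None,fx=3,fy=3,interpolation=cv2.INTER_CUBIC)[:, :])
```

View pics/c8.png

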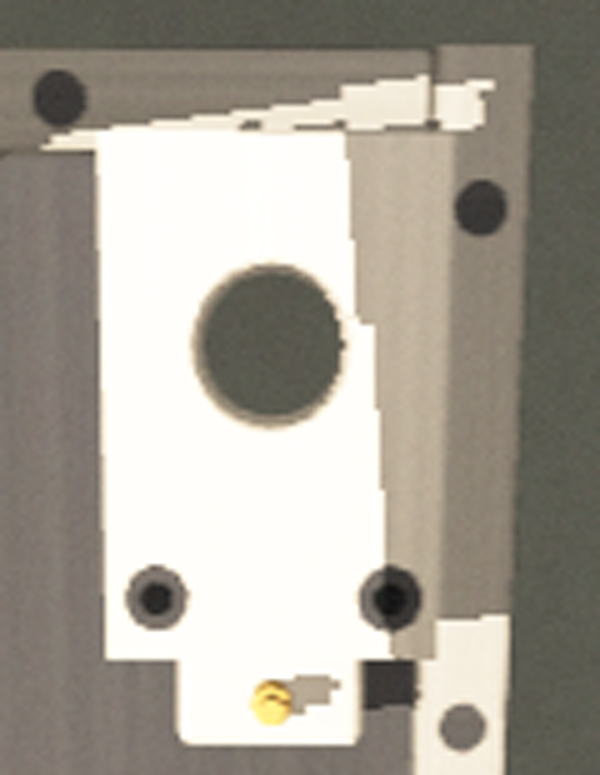

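View pics/c8b.png

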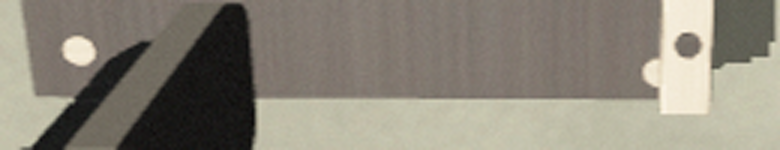

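Run:
```python
from h import *
import pickle
np.set_printoptions(precision=4,suppress=True)
c=pickle.load(open("w8.pkl","rb"))
a=lambda p:np.array(p)/5+[270,70]-[.4,.4]
b=lambda p:np.array(p)/3+[130,290]-[.33,.33]
for Y in (128,130):
    j,res=fit(np.array([[110,Y,38],[128,Y,38],[110,-Y,38],[128,-Y,38],[-130,-130,24]])/1e3,np.r_[a([[437,45],[534,45]]),b([[661,113],[712,113],[38,95]])],c,[.53,0.03,-.1])
    print("jig",j);print(res.ravel())
    L=np.array([[30,45,48],[30,-45,48],[-30,-45,48],[-30,45,48],[0,10,48]])/1e3
    k,res=fit(L,a([[455,132],[436,660],[105,660],[96,128],[268,346]]),c,[.6,0.09,-.1],.024)
    print("cal",k);print(res.ravel())
    d=k[:2]-j[:2];ca,sa=np.cos(j[2]),np.sin(j[2])
    print("cal in jig",ca*d[0]+sa*d[1],-sa*d[0]+ca*d[1],k[2]-j[2],"bore",T(k,[[0,.01,.072]]))
```

```text
jig [ 0.5294  0.0324 -0.1172]
[ 0.1103 -0.021   0.2261 -0.0094  0.5561 -0.2207 -0.2701 -0.1894 -0.8492
  0.7029]
cal [ 0.6158  0.0872 -0.1221]
[-0.637   0.086  -0.3472 -0.1311  0.0559 -0.5362  0.1481  0.4615  0.8866
 -0.0134]
cal in jig 0.07939547461098515 0.06453279576206822 -0.004953648667721605 bore [[0.617  0.0972 0.072 ]]
jig [ 0.5293  0.0317 -0.1175]
[ 0.1755 -1.4982  0.311  -1.4806  0.4525  1.9801 -0.4034  2.0157 -0.8164
  1.2257]
cal [ 0.6158  0.0872 -0.1221]
[-0.637   0.086  -0.3472 -0.1311  0.0559 -0.5362  0.1481  0.4615  0.8866
 -0.0134]
cal in jig 0.07938991688396778 0.06526416505634836 -0.004665017308321667 bore [[0.617  0.0972 0.072 ]]
```

Request:
move_arm --series '[{"delta_pos":[-0.023,0.027,0.0136],"rotation":[0,0,-3],"fingers":0.085},{"delta_pos":[-0.023,0.027,0.0136],"rotation":[0,0,-3],"fingers":0.085},{"delta_pos":[-0.023,0.027,0.0136],"rotation":[0,0,-3],"fingers":0.085},{"delta_pos":[-0.023,0.027,0.0136],"rotation":[0,0,-3],"fingers":0.085},{"delta_pos":[-0.023,0.027,0.0136],"rotation":[0,0,-3],"fingers":0.085}]'

```text
time_s: 15.75
position: [0.4911, 0.1683, 0.322]
ee_rot: [-2.6, -1.763, -0.0]
force: [0.2, -0.7, 0.5]
gripper_width: 0.0848
```

Request:
move_arm --series '[{"delta_pos":[0,0,0],"rotation":[0,0,0],"fingers":0.085},{"delta_pos":[0,0,0],"rotation":[0,0,0],"fingers":0.085},{"delta_pos":[0,0,0],"rotation":[0,0,0],"fingers":0.085},{"delta_pos":[0,0,0],"rotation":[0,0,0],"fingers":0.085},{"delta_pos":[0,0,0],"rotation":[0,0,0],"fingers":0.085}]'

```text
time_s: 16.38
position: [0.4923, 0.1664, 0.3213]
ee_rot: [-2.6, -1.763, 0.001]
force: [0.0, -0.2, 0.1]
gripper_width: 0.085
```

Run:
```python
from station import r, grab_frame,calibration
import cv2,pickle
s=r.state();print(s['time_s'],s['position'],s['ee_rot'],s['joints'])
pickle.dump(calibration("wrist"),open("w9.pkl","wb"))
f=grab_frame("wrist")[:,:,::-1]; cv2.imwrite("pics/w9.png",f)
```

```text
16.375 [0.49229187 0.16636333 0.32132633] [-2.59982173e+00 -1.76320908e+00  1.14381413e-03] [ 2.42084106e-01  2.97464280e-02  1.77460985e+00 -1.01958135e-05
  1.33800905e+00  6.20987978e-01]
```

View pics/w9.png

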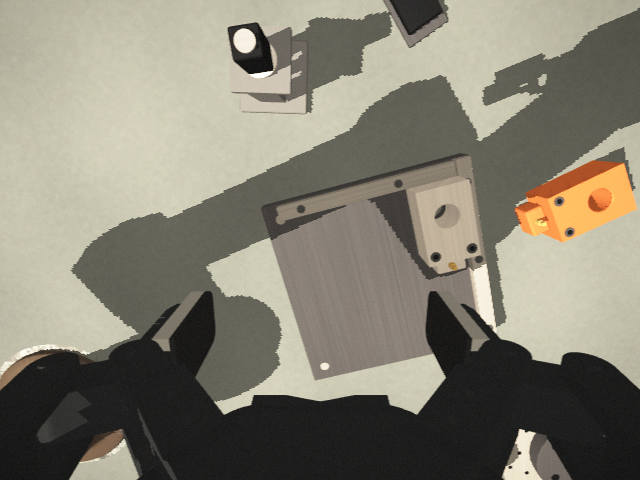

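Run:
```python
from h import *
import pickle
f=cv2.imread("pics/w9.png")
cv2.imwrite("pics/c9.png",cv2.resize(f[15:125,215:325],None,fx=5.4,fy=5.4,interpolation=cv2.INTER_CUBIC))
c=pickle.load(open("w9.pkl","rb"))
print(back((245,41),.174,c))
```

```text
[0.49084628 0.31233136 0.174     ]
```

View pics/c9.png

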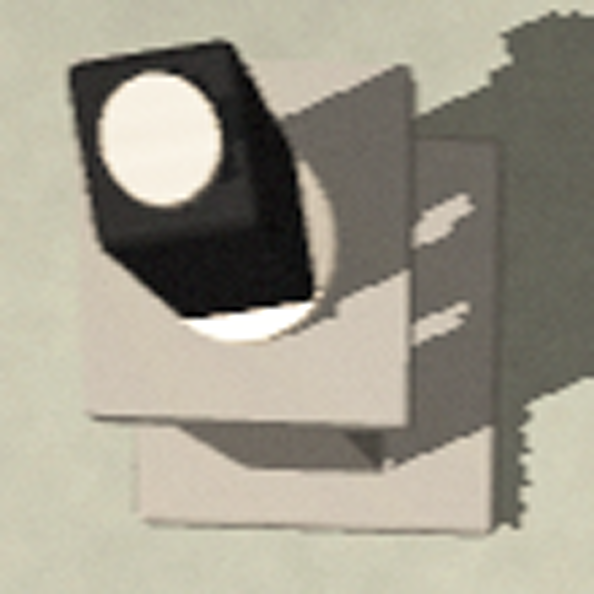

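Run:
```python
from h import *
import pickle
c=pickle.load(open("w9.pkl","rb"))
np.set_printoptions(precision=4,suppress=True)
a=lambda p:np.array(p)/5.4+[215,15]-[.4,.4]
p,res=fit(np.array([[-12,12,171],[12,12,171],[12,-12,171],[-12,-12,171],[0,0,174]])/1e3,a([[70,68],[230,40],[258,230],[104,250],[160,138]]),c,[.49,.31,-.3])
print(p,np.degrees(p[2]),res.ravel())
# collar bottom edge on handle z=.111 lower corners
q=a([[183,320],[312,300]]);print(proj(T(p,np.array([[-12,-12,111],[12,-12,111]])/1e3),c)-q)
p,res=fit(np.array([[-28,28,105],[28,28,105],[28,-28,105],[-28,-28,105]])/1e3,a([[78,60],[411,66],[409,427],[90,415]]),c,[.49,.31,-.3])
print("stand",p,np.degrees(p[2]),res.ravel())
```

```text
[ 0.4904  0.3126 -0.2421] -13.869310671229057 [-1.6709 -0.8247  1.0091 -0.6442  1.6538 -0.0441 -1.3909  1.0213  0.1003
  0.7163]
[[-0.4571  1.2904]
 [ 1.6405  1.1096]]
stand [ 0.491   0.3124 -0.4048] -23.193176777290244 [-0.5328 -0.6552  0.3626  0.0955  0.4304  0.0403 -0.2683  0.5599]
```

Request:
move_arm --series '[{"delta_pos":[-0.0004,0.0365,-0.01],"rotation":[0,0,1.95],"fingers":0.085},{"delta_pos":[-0.0004,0.0365,-0.015],"rotation":[0,0,1.95],"fingers":0.085},{"delta_pos":[-0.0004,0.0365,-0.015],"rotation":[0,0,1.95],"fingers":0.085},{"delta_pos":[-0.0004,0.0365,-0.015],"rotation":[0,0,1.95],"fingers":0.085},{"delta_pos":[0,0,0],"rotation":[0,0,0],"fingers":0.085}]'

```text
time_s: 17.05
position: [0.4894, 0.3143, 0.2648]
ee_rot: [-2.47, -1.94, 0.005]
force: [0.5, 0.1, -0.3]
gripper_width: 0.085
```

Run:
```python
from station import r, grab_frame,calibration
import cv2,pickle
s=r.state();print(s['time_s'],s['position'],s['ee_rot'],s['joints'])
pickle.dump(calibration("wrist"),open("w10.pkl","wb"))
f=grab_frame("wrist")[:,:,::-1]; cv2.imwrite("pics/w10.png",f)
```

```text
17.05 [0.48936346 0.31432187 0.26484964] [-2.46971381 -1.94001076  0.00479437] [4.95815522e-01 1.97548615e-01 1.70231728e+00 5.23336224e-04
 1.24490978e+00 7.34744731e-01]
```

View pics/w10.png

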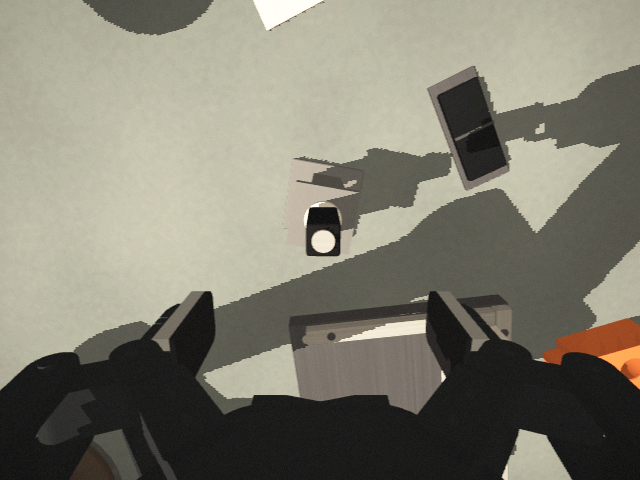

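Run:
```python
from h import *
import pickle
f=cv2.imread("pics/w10.png")
c=pickle.load(open("w10.pkl","rb"))
g=cv2.cvtColor(f,cv2.COLOR_BGR2GRAY)[228:256,306:342]>150
ys,xs=g.nonzero();u,v=xs.mean()+306,ys.mean()+228;print(u,v,back((u,v),.174,c))
f=cv2.imread("pics/w9.png");c=pickle.load(open("w9.pkl","rb"))
g=cv2.cvtColor(f,cv2.COLOR_BGR2GRAY)[26:55,232:258]>150
ys,xs=g.nonzero();u,v=xs.mean()+232,ys.mean()+26;print(u,v,back((u,v),.174,c))
```

```text
323.86975717439293 241.28918322295806 [0.49121304 0.31294603 0.174     ]
244.1916859122402 40.24480369515012 [0.49050705 0.31300148 0.174     ]
```

Request:
move_arm --series '[{"delta_pos":[0.0003,0.0005,-0.03],"rotation":[0,0,0],"fingers":0.085},{"delta_pos":[0,0,-0.03],"rotation":[0,0,0],"fingers":0.085},{"delta_pos":[0,0,-0.03],"rotation":[0,0,0],"fingers":0.085},{"delta_pos":[0,0,-0.02],"rotation":[0,0,0],"fingers":0.085},{"delta_pos":[0,0,-0.02],"rotation":[0,0,0],"fingers":0.085}]'

```text
time_s: 17.73
position: [0.4916, 0.3122, 0.1369]
ee_rot: [2.474, 1.935, 0.001]
force: [-0.7, -0.2, 0.0]
gripper_width: 0.0846
```

Request:
move_arm --series '[{"delta_pos":[0,0,-0.01],"rotation":[0,0,0],"fingers":0.085},{"delta_pos":[0,0,0],"rotation":[0,0,0],"fingers":0.085},{"delta_pos":[0,0,0],"rotation":[0,0,0],"fingers":0.085},{"delta_pos":[0,0,0],"rotation":[0,0,0],"fingers":0.085},{"delta_pos":[0,0,0],"rotation":[0,0,0],"fingers":0.085}]'

```text
time_s: 18.35
position: [0.4912, 0.3136, 0.1275]
ee_rot: [2.473, 1.937, 0.002]
force: [0.1, -0.1, -0.6]
gripper_width: 0.0846
```

Good: position (0.4912, 0.3136, 0.1275). Closing the fingers.

Request:
move_arm --series '[{"delta_pos":[0,0,0],"rotation":[0,0,0],"fingers":0.05},{"delta_pos":[0,0,0],"rotation":[0,0,0],"fingers":0.035},{"delta_pos":[0,0,0],"rotation":[0,0,0],"fingers":0.02},{"delta_pos":[0,0,0],"rotation":[0,0,0],"fingers":0.015},{"delta_pos":[0,0,0],"rotation":[0,0,0],"fingers":0.015}]' --grip_force 50

```text
time_s: 18.98
position: [0.4909, 0.3134, 0.1268]
ee_rot: [2.473, 1.937, 0.001]
force: [0.4, -0.1, 1.2]
gripper_width: 0.0238
```

Request:
move_arm --series '[{"delta_pos":[0,0,0],"rotation":[0,0,0],"fingers":0.015},{"delta_pos":[0,0,0],"rotation":[0,0,0],"fingers":0.015},{"delta_pos":[0,0,0],"rotation":[0,0,0],"fingers":0.015},{"delta_pos":[0,0,0],"rotation":[0,0,0],"fingers":0.015},{"delta_pos":[0,0,0],"rotation":[0,0,0],"fingers":0.015}]'

```text
time_s: 19.6
position: [0.4909, 0.3134, 0.1268]
ee_rot: [2.473, 1.937, 0.0]
force: [0.9, 0.8, -0.5]
gripper_width: 0.0234
```

Request:
move_arm --series '[{"delta_pos":[0,0,0.01],"rotation":[0,0,0],"fingers":0.015},{"delta_pos":[0,0,0.02],"rotation":[0,0,0],"fingers":0.015},{"delta_pos":[0,0,0.03],"rotation":[0,0,0],"fingers":0.015},{"delta_pos":[0,0,0.03],"rotation":[0,0,0],"fingers":0.015},{"delta_pos":[0,0,0.03],"rotation":[0,0,0],"fingers":0.015}]'

```text
time_s: 20.23
position: [0.4903, 0.3131, 0.2478]
ee_rot: [-2.473, -1.937, 0.001]
force: [0.5, 1.1, -1.6]
gripper_width: 0.0237
```

Request:
move_arm --series '[{"delta_pos":[0,0,0.02],"rotation":[0,0,0],"fingers":0.015},{"delta_pos":[0,0,0.01],"rotation":[0,0,0],"fingers":0.015},{"delta_pos":[0,0,0],"rotation":[0,0,0],"fingers":0.015},{"delta_pos":[0,0,0],"rotation":[0,0,0],"fingers":0.015},{"delta_pos":[0,0,0],"rotation":[0,0,0],"fingers":0.015}]'

```text
time_s: 20.85
position: [0.4901, 0.313, 0.2754]
ee_rot: [-2.473, -1.937, 0.004]
force: [-0.8, 0.3, -1.4]
gripper_width: 0.0234
```

Run:
```python
from station import r, grab_frame,calibration
import cv2,pickle
s=r.state();print(s['time_s'],s['position'],s['ee_rot'],s['force'],s['torque'])
f=grab_frame("wrist")[:,:,::-1]; cv2.imwrite("pics/w11.png",f)
f=grab_frame("side")[:,:,::-1]; cv2.imwrite("pics/s11.png",f)
f=grab_frame("top")[:,:,::-1]; cv2.imwrite("pics/t11.png",f)
```

```text
20.85 [0.49011549 0.31297677 0.27535956] [-2.47288717 -1.93692236  0.00396649] [-0.7771932   0.29571206 -1.3600981 ] [0.02274829 0.06099657 0.00459694]
```

View pics/w11.png

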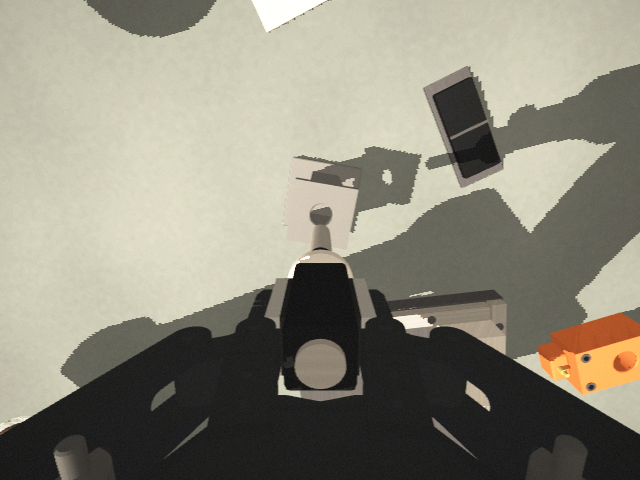

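View pics/s11.png

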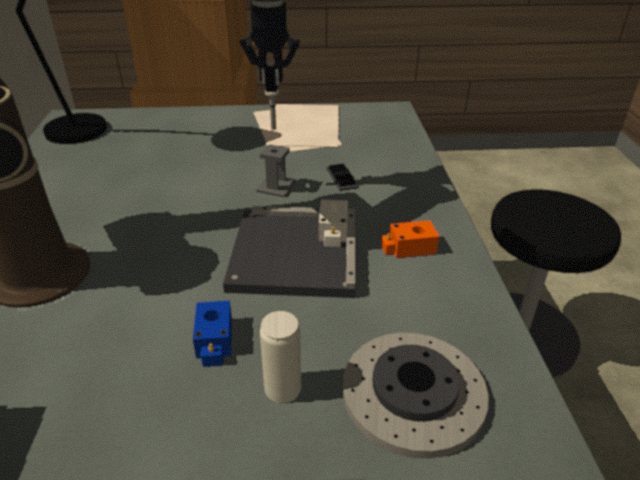

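Run:
```python
from h import *
from station import r,grab_frame,calibration
f=cv2.imread("pics/w11.png");cv2.imwrite("pics/c11.png",cv2.resize(f[180:400,250:400],None,fx=3.6,fy=2.7*1.33*0.75*1.0,interpolation=cv2.INTER_CUBIC))
cv2.imwrite("pics/c11.png",cv2.resize(f[190:400,250:400],None,fx=2.8,fy=2.8,interpolation=cv2.INTER_CUBIC))
g=cv2.imread("pics/s11.png");cv2.imwrite("pics/c11s.png",cv2.resize(g[60:145,230:320],None,fx=6.5,fy=6.5,interpolation=cv2.INTER_CUBIC))
np.set_printoptions(precision=2,suppress=True)
c=calibration("wrist");s=r.state();p=s["position"]
P=np.array([[p[0],p[1],p[2]-.1118+h] for h in (0,.0585,.0615,.09,.096,.156,.159)])
print("wrist",proj(P,c)); print("side",proj(P,calibration("side")))
```

```text
wrist [[320.54 232.17]
 [320.61 258.31]
 [320.62 260.04]
 [320.68 279.3 ]
 [320.69 284.15]
 [320.91 359.9 ]
 [320.93 365.78]]
side [[273.22 128.91]
 [272.15 105.94]
 [272.09 104.73]
 [271.55  93.06]
 [271.43  90.56]
 [270.23  64.8 ]
 [270.17  63.47]]
```

View pics/c11.png

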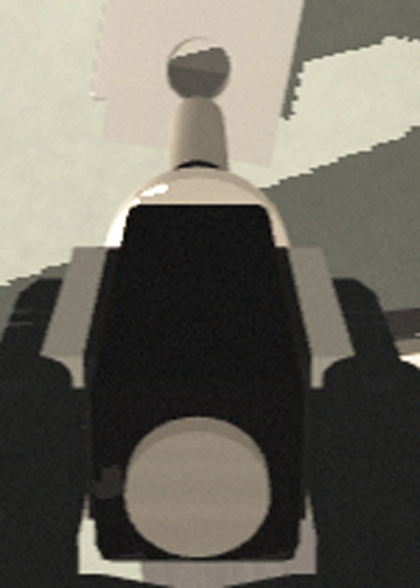

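View pics/c11s.png

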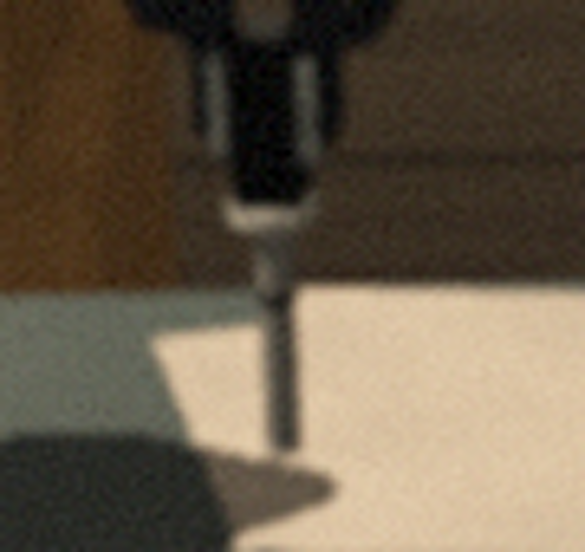

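Run:
```python
from h import *
from station import r,calibration
np.set_printoptions(precision=2,suppress=True)
c=calibration("wrist");s=r.state();p=s["position"]
R=cv2.Rodrigues(s["ee_rot"])[0];print("tool axes\n",R)
fx=-R[:,0]  # direction toward camera-forward?
t=np.linspace(0,2*np.pi,73)
def circ(h,rad,off): return np.c_[p[0]+off[0]+rad*np.cos(t),p[1]+off[1]+rad*np.sin(t),np.full(73,p[2]-.1118+h)]
for off in ([0,0],np.array([0,.001])):
  for n,h,rad in (("tip",0,.007),("ringlo",.0585,.007),("collar",.093,.016),("cap",.159,.009)):
    q=proj(circ(h,rad,off),c);print(n,q.min(0),q.max(0))
```

```text
tool axes
 [[ 0.24  0.97 -0.  ]
 [ 0.97 -0.24 -0.  ]
 [-0.   -0.   -1.  ]]
tip [311.03 222.91] [330.04 241.29]
ringlo [308.51 246.75] [332.71 269.66]
collar [287.71 250.29] [353.63 311.57]
cap [291.66 339.86] [350.18 390.58]
tip [310.69 221.62] [329.73 240.03]
ringlo [308.08 245.13] [332.32 268.1 ]
collar [287.17 248.33] [353.19 309.79]
cap [290.81 337.  ] [349.47 387.95]
```

Side view: the rod hangs upright with its tip at (273.8,129.2), against (273.2,128.9) predicted. I'll carry it over the bore.

Request:
move_arm --series '[{"delta_pos":[0.0127,-0.0215,0],"rotation":[0,0,0],"fingers":0.015},{"delta_pos":[0.0127,-0.0215,0],"rotation":[0,0,0],"fingers":0.015},{"delta_pos":[0.0127,-0.0215,0],"rotation":[0,0,0],"fingers":0.015},{"delta_pos":[0.0127,-0.0215,0],"rotation":[0,0,0],"fingers":0.015},{"delta_pos":[0.0127,-0.0215,0],"rotation":[0,0,0],"fingers":0.015}]'

```text
time_s: 21.62
position: [0.5546, 0.2051, 0.2765]
ee_rot: [-2.473, -1.937, 0.001]
force: [0.4, -0.4, -1.2]
gripper_width: 0.0233
```

Request:
move_arm --series '[{"delta_pos":[0.0127,-0.0215,0],"rotation":[0,0,0],"fingers":0.015},{"delta_pos":[0.0127,-0.0215,0],"rotation":[0,0,0],"fingers":0.015},{"delta_pos":[0.0127,-0.0215,0],"rotation":[0,0,0],"fingers":0.015},{"delta_pos":[0.0127,-0.0215,0],"rotation":[0,0,0],"fingers":0.015},{"delta_pos":[0.0127,-0.0215,0],"rotation":[0,0,0],"fingers":0.015}]'

```text
time_s: 22.25
position: [0.6182, 0.0975, 0.2765]
ee_rot: [-2.473, -1.937, 0.001]
force: [0.4, 0.4, -0.8]
gripper_width: 0.0239
```

Request:
move_arm --series '[{"delta_pos":[0,0,-0.02],"rotation":[0,0,0],"fingers":0.015},{"delta_pos":[0,0,-0.02],"rotation":[0,0,0],"fingers":0.015},{"delta_pos":[0,0,-0.01],"rotation":[0,0,0],"fingers":0.015},{"delta_pos":[0,0,0],"rotation":[0,0,0],"fingers":0.015},{"delta_pos":[0,0,0],"rotation":[0,0,0],"fingers":0.015}]'

```text
time_s: 22.88
position: [0.6181, 0.0989, 0.2273]
ee_rot: [2.472, 1.938, 0.001]
force: [0.5, 0.3, -0.9]
gripper_width: 0.0234
```

Run:
```python
from h import *
from station import r, grab_frame,calibration
import pickle
s=r.state();print(s['time_s'],s['position'],s['ee_rot'],s['force'])
c={n:calibration(n) for n in("wrist","side","top")}
f={n:grab_frame(n)[:,:,::-1] for n in c}
pickle.dump((s,c,f),open("v12.pkl","wb"))
cv2.imwrite("pics/w12.png",f["wrist"])
cv2.imwrite("pics/s12.png",cv2.resize(f["side"][120:270,280:400],None,fx=4,fy=4,interpolation=cv2.INTER_CUBIC))
cv2.imwrite("pics/t12.png",cv2.resize(f["top"][150:300,220:340],None,fx=4,fy=4,interpolation=cv2.INTER_CUBIC))
```

```text
22.875 [0.61807073 0.09888838 0.22726307] [2.47214221e+00 1.93787453e+00 1.30312551e-03] [ 0.5100346   0.29514728 -0.85110416]
```

View pics/w12.png

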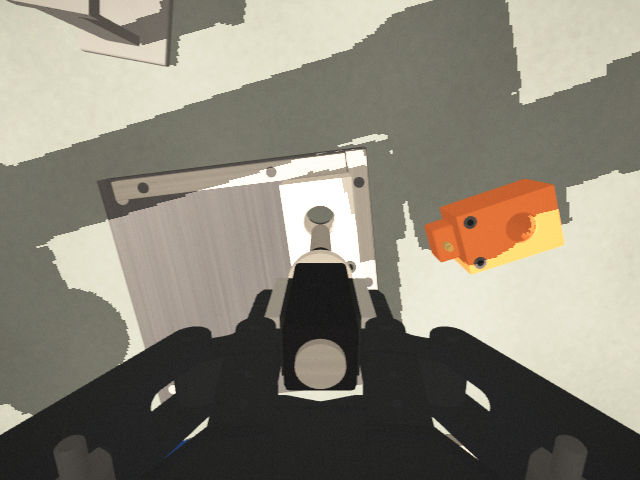

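View pics/s12.png

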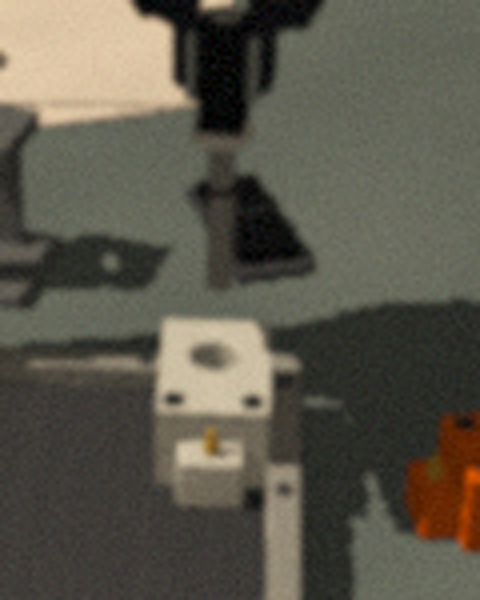

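View pics/t12.png

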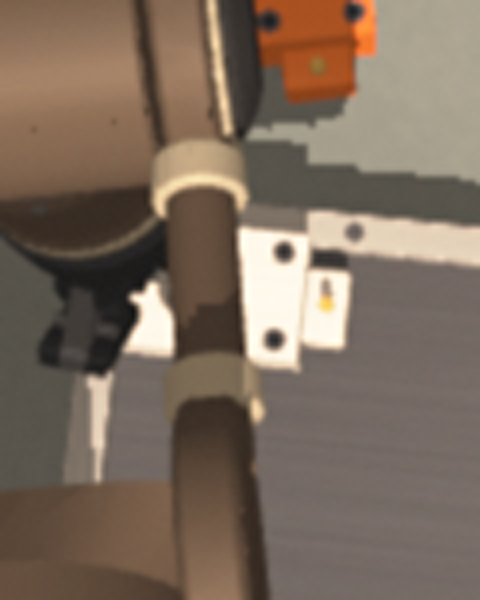

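Run:
```python
from h import *
import pickle
s,c,f=pickle.load(open("v12.pkl","rb"))
cv2.imwrite("pics/c12.png",cv2.resize(f["wrist"][170:300,265:385],None,fx=4.6,fy=4.6,interpolation=cv2.INTER_CUBIC))
cv2.imwrite("pics/c12s.png",cv2.resize(f["side"][150:230,310:355],None,fx=7,fy=7,interpolation=cv2.INTER_CUBIC))
np.set_printoptions(precision=1,suppress=True)
p=s["position"];t=np.linspace(0,2*np.pi,73)
def circ(x,y,z,rad): return np.c_[x+rad*np.cos(t),y+rad*np.sin(t),np.full(73,z)]
for n,x,y,z,rad in (("bore",.617,.0972,.072,.014),("boreB",.6172,.0979,.072,.014),("tip",p[0],p[1],p[2]-.1118,.007),("ringlo",p[0],p[1],p[2]-.1118+.0585,.007)):
    q=proj(circ(x,y,z,rad),c["wrist"]);w=(q-[265,170]+.4)*4.6
    q=proj(circ(x,y,z,rad),c["side"]);v=(q-[310,150]+.4)*7
    print(n,"wrist",w.min(0),w.max(0),"side",v.min(0),v.max(0))
```

```text
bore wrist [176.7 163.9] [327.4 310.8] side [119.7 390.6] [209.2 440.2]
boreB wrist [176.8 160. ] [327.6 307.1] side [120.1 389.3] [209.6 438.9]
tip wrist [212.2 246.1] [299.7 330.6] side [147.6 282. ] [193.3 306.1]
ringlo wrist [201.2 355.4] [312.5 460.8] side [151.3 115.2] [198.3 138.4]
```

View pics/c12.png

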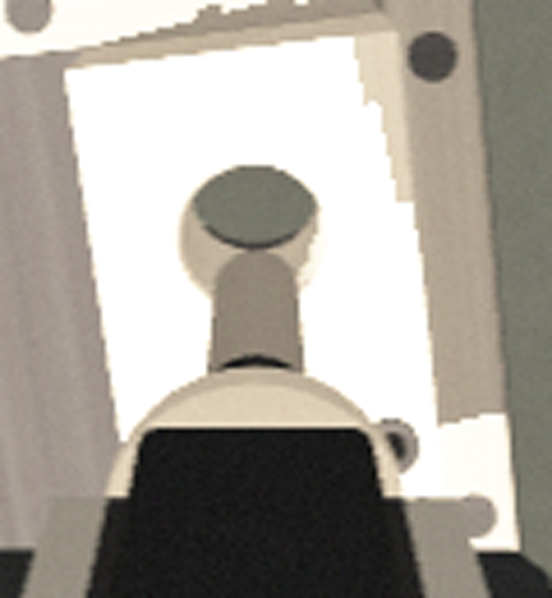

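View pics/c12s.png

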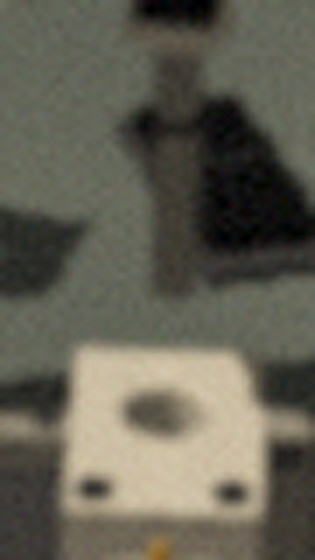

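Request:
move_arm --series '[{"delta_pos":[-0.0016,-0.0012,0],"rotation":[0,0,0],"fingers":0.015},{"delta_pos":[0,0,-0.01],"rotation":[0,0,0],"fingers":0.015},{"delta_pos":[0,0,-0.01],"rotation":[0,0,0],"fingers":0.015},{"delta_pos":[0,0,-0.01],"rotation":[0,0,0],"fingers":0.015},{"delta_pos":[0,0,0],"rotation":[0,0,0],"fingers":0.015}]'

```text
time_s: 23.65
position: [0.615, 0.097, 0.1948]
ee_rot: [-2.472, -1.936, 0.005]
force: [1.2, -0.1, -1.3]
gripper_width: 0.0232
```

Request:
move_arm --series '[{"delta_pos":[0,0,0],"rotation":[0,0,0],"fingers":0.015},{"delta_pos":[0,0,0],"rotation":[0,0,0],"fingers":0.015},{"delta_pos":[0,0,0],"rotation":[0,0,0],"fingers":0.015},{"delta_pos":[0,0,0],"rotation":[0,0,0],"fingers":0.015},{"delta_pos":[0,0,0],"rotation":[0,0,0],"fingers":0.015}]'

```text
time_s: 24.28
position: [0.6163, 0.0972, 0.1969]
ee_rot: [2.473, 1.937, 0.0]
force: [0.4, 0.1, -0.6]
gripper_width: 0.0237
```

```bash
cat > look.py <<'E'
from h import *
from station import r, grab_frame,calibration
import sys
k=sys.argv[1]
s=r.state();print(s['time_s'],s['position'],s['ee_rot'],s['force'])
c={n:calibration(n) for n in("wrist","side")}
f={n:grab_frame(n)[:,:,::-1] for n in c}
cv2.imwrite(f"pics/c{k}.png",cv2.resize(f["wrist"][170:300,265:385],None,fx=4.6,fy=4.6,interpolation=cv2.INTER_CUBIC))
cv2.imwrite(f"pics/c{k}s.png",cv2.resize(f["side"][150:230,310:355],None,fx=7,fy=7,interpolation=cv2.INTER_CUBIC))
np.set_printoptions(precision=1,suppress=True)
p=s["position"];t=np.linspace(0,2*np.pi,73)
def circ(x,y,z,rad): return np.c_[x+rad*np.cos(t),y+rad*np.sin(t),np.full(73,z)]
for n,x,y,z,rad in (("bore",.617,.0972,.072,.014),("tip",p[0],p[1],p[2]-.1118,.007),("ringlo",p[0],p[1],p[2]-.1118+.0585,.007),("rod at rim",p[0],p[1],.072,.007)):
    q=proj(circ(x,y,z,rad),c["wrist"]);w=(q-[265,170]+.4)*4.6
    q=proj(circ(x,y,z,rad),c["side"]);v=(q-[310,150]+.4)*7
    print(n,"wrist",w.min(0),w.max(0),"side",v.min(0),v.max(0))
E
python3 look.py 13
```

```text
24.275 [0.61626114 0.09717924 0.19693256] [2.47306807e+00 1.93719264e+00 3.14720814e-04] [ 0.43025634  0.13333628 -0.57099583]
bore wrist [177.1 185. ] [344.1 347. ] side [119.7 390.6] [209.2 440.2]
tip wrist [212.8 245.9] [300.3 330.4] side [140.4 367.9] [185.5 392.5]
ringlo wrist [201.5 355.2] [312.9 460.7] side [143.8 206. ] [190.2 229.7]
rod at rim wrist [214.7 227.5] [298.1 308.4] side [139.7 402.9] [184.5 427.8]
```

View pics/c13.png

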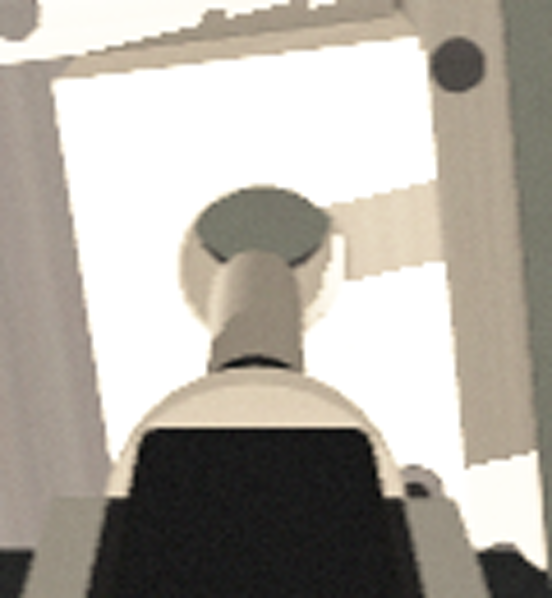

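View pics/c13s.png

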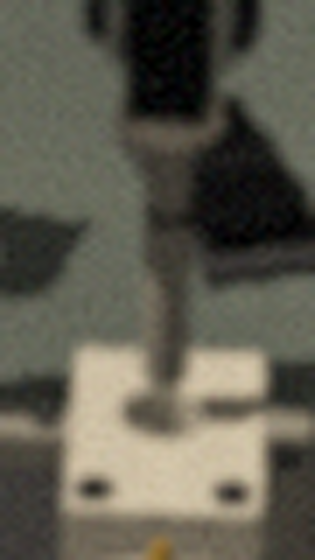

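The tip is centred on the bore to under 1 mm in both views. Descending.

Request:
move_arm --series '[{"delta_pos":[0.0001,0.0003,-0.008],"rotation":[0,0,0],"fingers":0.015},{"delta_pos":[0,0,-0.008],"rotation":[0,0,0],"fingers":0.015},{"delta_pos":[0,0,-0.008],"rotation":[0,0,0],"fingers":0.015},{"delta_pos":[0,0,-0.008],"rotation":[0,0,0],"fingers":0.015},{"delta_pos":[0,0,0],"rotation":[0,0,0],"fingers":0.015}]'

```text
time_s: 25.0
position: [0.6154, 0.0974, 0.1634]
ee_rot: [-2.472, -1.936, 0.003]
force: [-0.4, -0.4, -1.2]
gripper_width: 0.0239
```

Request:
move_arm --series '[{"delta_pos":[0,0,-0.008],"rotation":[0,0,0],"fingers":0.015},{"delta_pos":[0,0,-0.008],"rotation":[0,0,0],"fingers":0.015},{"delta_pos":[0,0,-0.008],"rotation":[0,0,0],"fingers":0.015},{"delta_pos":[0,0,-0.008],"rotation":[0,0,0],"fingers":0.015},{"delta_pos":[0,0,0],"rotation":[0,0,0],"fingers":0.015}]'

```text
time_s: 25.62
position: [0.6155, 0.0974, 0.1316]
ee_rot: [-2.472, -1.936, 0.003]
force: [1.3, -0.4, -1.1]
gripper_width: 0.0233
```

Request:
move_arm --series '[{"delta_pos":[0,0,-0.005],"rotation":[0,0,0],"fingers":0.015},{"delta_pos":[0,0,0],"rotation":[0,0,0],"fingers":0.015},{"delta_pos":[0,0,0],"rotation":[0,0,0],"fingers":0.015},{"delta_pos":[0,0,0],"rotation":[0,0,0],"fingers":0.015},{"delta_pos":[0,0,0],"rotation":[0,0,0],"fingers":0.015}]'

```text
time_s: 26.25
position: [0.6165, 0.0975, 0.128]
ee_rot: [2.473, 1.937, 0.001]
force: [0.8, -1.0, -2.6]
gripper_width: 0.0238
```

```bash
python3 look.py 14
```

```text
26.25 [0.61645493 0.0974659  0.12800189] [2.47302615e+00 1.93707264e+00 5.18039137e-04] [ 0.75488859 -0.99684858 -2.56600375]
bore wrist [151.9 296.4] [371.7 504.9] side [119.7 390.6] [209.2 440.2]
tip wrist [212.7 246. ] [300.2 330.5] side [137.2 546.6] [180.7 572.1]
ringlo wrist [201.6 355.4] [312.9 460.8] side [140.4 395.2] [185.2 420. ]
rod at rim wrist [202.2 349. ] [312.2 453.2] side [140.2 402.4] [185.  427.2]
```

View pics/c14.png

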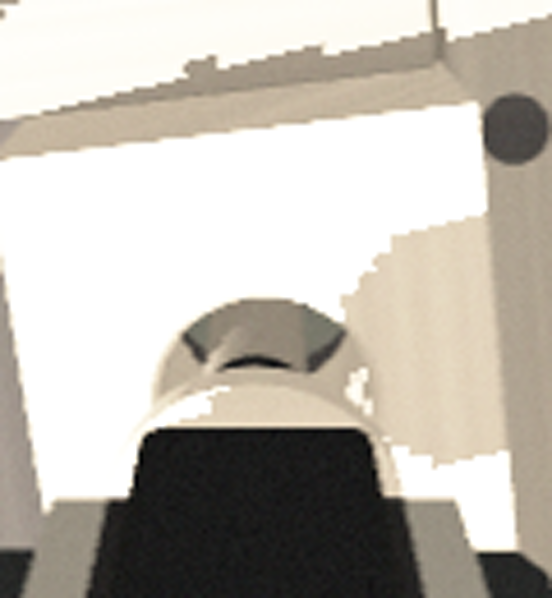

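View pics/c14s.png

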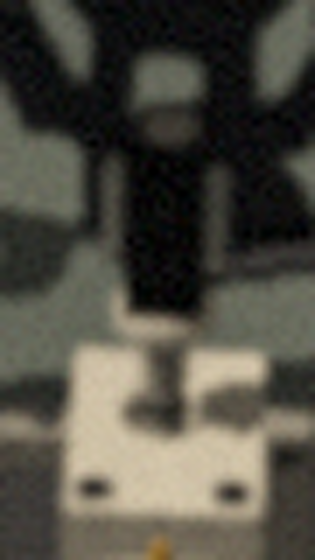

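Request:
move_arm --series '[{"delta_pos":[0.0003,0,-0.002],"rotation":[0,0,0],"fingers":0.015},{"delta_pos":[0,0,-0.002],"rotation":[0,0,0],"fingers":0.015},{"delta_pos":[0,0,0],"rotation":[0,0,0],"fingers":0.015},{"delta_pos":[0,0,0],"rotation":[0,0,0],"fingers":0.015},{"delta_pos":[0,0,0],"rotation":[0,0,0],"fingers":0.015}]'

```text
time_s: 26.98
position: [0.6167, 0.0975, 0.1238]
ee_rot: [2.473, 1.937, 0.0]
force: [-0.3, 0.0, -2.0]
gripper_width: 0.0233
```

Request:
move_arm --series '[{"delta_pos":[0,0,0],"rotation":[0,0,0],"fingers":0.015},{"delta_pos":[0,0,0],"rotation":[0,0,0],"fingers":0.015},{"delta_pos":[0,0,0],"rotation":[0,0,0],"fingers":0.015},{"delta_pos":[0,0,0],"rotation":[0,0,0],"fingers":0.015},{"delta_pos":[0,0,0],"rotation":[0,0,0],"fingers":0.015}]'

```text
time_s: 27.6
position: [0.6166, 0.0974, 0.1238]
ee_rot: [2.473, 1.937, -0.0]
force: [0.6, -1.6, -1.3]
gripper_width: 0.0236
```

```bash
python3 look.py 15
```

```text
27.6 [0.61659515 0.09744309 0.1237698 ] [ 2.47319350e+00  1.93724087e+00 -7.50655368e-05] [ 0.56328266 -1.60008456 -1.33506535]
bore wrist [148.7 305.6] [372.9 517.8] side [119.7 390.6] [209.2 440.2]
tip wrist [212.9 246. ] [300.3 330.5] side [137.4 557.2] [180.9 582.8]
ringlo wrist [201.6 355.4] [312.9 460.8] side [140.6 406.5] [185.3 431.3]
rod at rim wrist [201.2 359. ] [313.3 465.1] side [140.7 402.4] [185.4 427.2]
```

View pics/c15.png

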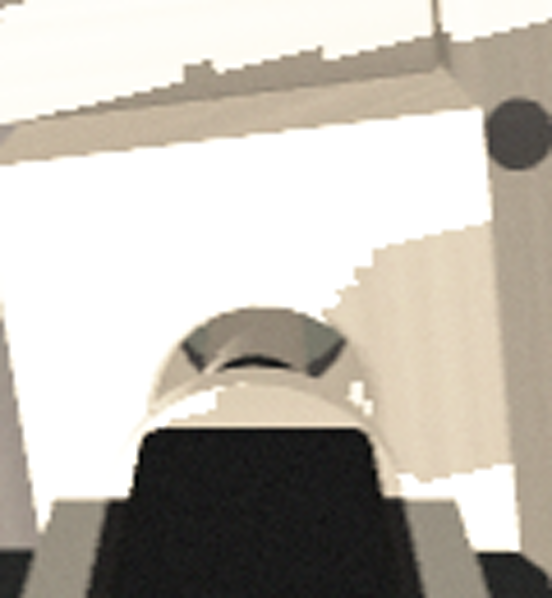

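View pics/c15s.png

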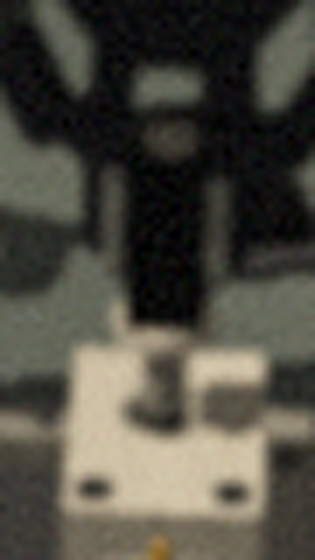

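Run:
```python
from station import r
print(r.state()["joint_vel"]); print(r.hand_in())
```

```text
[-0.00058883 -0.00027725 -0.00020143 -0.00081493 -0.0006382  -0.00010831]
the job is handed in; nothing more can be done
None
```

I handed the job in at 27.6 s with the caliper home in the corner and the probe held in the bore. No verdict was reported, so this rests on my own checks.

**Caliper:** I gripped it lightly and slid it along the plate into both fences. It stuck once, about 4 mm short of the x fence, because the gripper was pressing down about 20 N. Easing that load let it slide home, and I let go. The wrist camera then put it at jig x = 79.4 mm and y = 64.5–65.3 mm. It was turned about 0.3° from square. The fence ends are 128 or 130 mm from the jig centre, I could not tell which, and that causes the spread in y.

**Probe:** I took it from the stand, carried it over, lowered it down the bore and kept holding it.
- **Centring:** wrist and side views put the rod within about 1 mm of the bore axis.
- **Depth:** the ring is within about 1 mm of the rim, worked out from the probe's resting height in the stand. Its place in the wrist picture agrees.
- **Tilt:** about 0.01 rad.
- **Contact:** the side forces on the tool stayed within about 2 N, close to sensor noise, and I saw no sign that the probe touched anything. Such readings would not reveal a touch as light as the 0.3 N limit.

**Disagreement:** the last wrist and side pictures placed the bore up to about 0.7 mm apart in x, well within the 4 mm allowed.

The can, disc and pad were never touched as far as I know. I did not re-measure them at the end.

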